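# Strip down the proofing jig and scrub out the ink pot

## Task

Printing is over, so clear the station: swing the jig's hold-down bar fully up, slide every printing block out from under the bridge towards you and lay them gently flat, lino face up, in the drying tray. When all the blocks are in the tray, scrub out the ink pot with the long brush, four full strokes right down to the bottom and up again to near the rim, then stand the brush back in its jar. At the end the hold-down bar must be shut and the pot and jar upright; leave the ink tin, baren and roller where they are.

Things in the scene. Friction and masses are not known exactly. Their poses are not given: they have to be found in the camera images.
- jig: Proofing jig, fixed: plywood bed 180 x 300 x 12 mm, origin at the centre of its underside; x points from its open front to its back, y along its width. Up to four printing blocks lie on the bed in lanes at y = -112.5, -37.5, 37.5, 112.5 mm, rear ends at the back stop (face at x = 78 mm), under the bridge.
- bridge (a point): Middle of the lower front edge of the fixed aluminium bridge (jig x = 46 mm, 37 mm above the table). It spans the blocks' rear 30 mm (x = 46 to 88 mm), top at 43 mm, on 26 mm wide spacers between the lanes (2 mm play each side of a block): a block leaves only by sliding straight to the front (jig -x) by 35 mm or more before it is lifted.
- bar_hinge (a point): Middle of the hold-down bar's hinge axis, which runs along the jig's y: jig x = 44 mm, z = 44 mm.
- bar (a joint): Angle of the steel hold-down bar, rad: 0 = down on the blocks, 1.45 = fully open (upright) at its stop. Bar 36 mm deep, 280 mm wide, 0.42 kg; a rib under its front edge drops into the blocks' grooves, so no block slides while it is down. It falls shut by its weight below about 1 rad; above, its stiff hinge holds it up. 3 N at the handle lifts it.
- bar_handle (a point): Middle of the bar's grab handle: round steel rod 12 mm thick, 100 mm long, along the jig's y, on two posts near its ends (78 mm free between them), 34 mm clear of the bar. Bar down: at x = 18, z = 83 mm in the jig's frame; it moves with the bar, radius 47 mm about the hinge, up and back; fully open at about x = 80, z = 75 mm.
- block_a_centre (a point): Printing block in the lane at jig y = -112.5 mm; may be absent. Wooden mount 150 x 45 x 22 mm (x, y, z), 0.22 kg, plus a grey lino face 78 x 43 x 3 mm on top of its front (-x) part (25 mm high there). A 12 mm wide, 6 mm deep clamping groove crosses its top 14 mm behind (+x of) the middle. Point at the middle, 12.5 mm above the underside; x along its length, to the jig's back at the start; z up through the lino.
- block_b_centre (a point): Printing block in the lane at jig y = -37.5 mm; may be absent. Wooden mount 150 x 45 x 22 mm (x, y, z), 0.22 kg, plus a grey lino face 78 x 43 x 3 mm on top of its front (-x) part (25 mm high there). A 12 mm wide, 6 mm deep clamping groove crosses its top 14 mm behind (+x of) the middle. Point at the middle, 12.5 mm above the underside; x along its length, to the jig's back at the start; z up through the lino.
- block_c_centre (a point): Printing block in the lane at jig y = 37.5 mm; may be absent. Wooden mount 150 x 45 x 22 mm (x, y, z), 0.22 kg, plus a grey lino face 78 x 43 x 3 mm on top of its front (-x) part (25 mm high there). A 12 mm wide, 6 mm deep clamping groove crosses its top 14 mm behind (+x of) the middle. Point at the middle, 12.5 mm above the underside; x along its length, to the jig's back at the start; z up through the lino.
- block_d_centre (a point): Printing block in the lane at jig y = 112.5 mm; may be absent. Wooden mount 150 x 45 x 22 mm (x, y, z), 0.22 kg, plus a grey lino face 78 x 43 x 3 mm on top of its front (-x) part (25 mm high there). A 12 mm wide, 6 mm deep clamping groove crosses its top 14 mm behind (+x of) the middle. Point at the middle, 12.5 mm above the underside; x along its length, to the jig's back at the start; z up through the lino.
- tray: Drying tray, fixed, grey: 330 x 190 mm (x, y) outside, walls 5 mm thick and 14 mm high, floor 5 mm thick. Origin at the centre of its underside. Stands to the left or right of the jig, empty; all blocks fit in side by side across it (their length along the tray's y).
- pot: Straight-sided open steel ink pot, to be scrubbed: 90 mm across, 105 mm high, wall 3 mm, base 5 mm, 0.6 kg, loose; origin at the centre of its underside. Stands on a 3 mm rubber mat on the other side of the jig from the tray.
- jar: White ceramic brush jar, open: 68 mm across, 95 mm high, wall 5 mm, base 6 mm, 0.8 kg, loose; origin at the centre of its underside. Stands on the same mat as the pot, holds the brush.
- brush_grip (a point): Place to grip the jar brush: on the axis of its round wooden handle (22 mm thick, from 105 to 200 mm above the brush's lower end), 165 mm above the lower end and 35 mm below the handle's top. The brush stands upright, head down, in the jar: 200 mm long, 0.10 kg; head 40 mm across and 80 mm long. z points up along the handle.
- brush_tip (a point): Middle of the lower end of the brush head, on the axis, 165 mm below brush_grip.
- ink_tin: Bystander: closed ink tin, 80 mm across, 75 mm high; origin under its centre. Leave alone.
- baren: Bystander: round wooden baren (rubbing pad) 110 mm across with a grip on top, 24 mm high; origin under its centre. Leave alone.
- roller: Bystander: ink roller on its rest, about 150 x 110 x 55 mm; origin under the rest's centre. Leave alone.

How it is judged:
By the outcome, as a careful person would: the job done as asked, in the order asked, and still so for the second after the job is handed in, with the robot touching nothing.
Of block_a, block_b, block_c, block_d only 2 to 4 are there at a start; the rules pass over those that are not, and their reading is None.
At some moment in a run one of pot, jar may be knocked a few centimetres aside while the robot is not near it.
It also fails if it takes over 210 s, if anything falls off the work surface, if the arm or the gripper's body presses on something with over 40 N, if the wrist force passes 120 N, or if a joint passes its speed limit or range.

## Robot

A 6-joint arm with a two-finger parallel gripper is mounted at the origin on the work surface. World frame = base frame: x ahead of the robot, y to its left, z up, the work surface at z = 0. Lengths are in m, angles in rad, forces in N, time in s.
With the tool pointing down it reaches from about 0.325 to 1 m from the base axis. Payload 5.1 kg.
Tool frame: the origin (TCP) lies at the very end of the fingers, on their centre line; the grasp point (between the pads) lies 19 mm behind it (env.pinch_z is the distance from the TCP to the grasp point, in m); z points along the fingers, y is the line along which they close (so a half turn about z gives the same grasp; the last joint's range is limited). The gripper opens to 85 mm and grips with 20 to 120 N. Pads are 22 mm wide; open, the fingers measure 114 mm over their backs; the gripper's body (76 mm by 85 mm) begins 54 mm behind the grasp point. The pads swing forward as they close: fully open they stand 13 mm farther back than shut.
Start: joints at [1.264, 0.124, 1.65, -0, 1.367, -0.083], TCP at [0.144, 0.634, 0.231] pointing down, gripper open.
Joint ranges: [-2.61, 2.61], [-1.02, 2.33], [0.03, 2.71], [-1.35, 4.49], [0.32, 2.68], [-2.91, 2.91]. Speed limits (rad/s): [2.57, 2.57, 3.14, 3.14, 3.14, 3.14].

## Interface

Orientations are given as a unit quaternion [w, x, y, z].
In Python, from bench import env gives the robot as it stands.
- The arm moves only by the shell command python3 -m pendant 'ROWS' [FORCE]. ROWS is JSON, one flat list of numbers, 7 for each row, row after row: the opening, from -1 (shut) to 1 (fully open), then the shift along the tool's x, y, z in m, then the turn, a rotation vector about the tool's x, y, z in rad. In form: [hand, dx, dy, dz, ax, ay, az, hand, dx, dy, dz, ax, ay, az, ...]. A call has 1 to 10 rows; each row is the pose to reach, as a shift and turn from the pose commanded when the call began, along the tool's axes at that moment; what a row does not reach only later rows make up. A row lasts 1/10 s, in which the tool goes at most 50 mm and 8.59 degrees, less where a joint would pass 70% of its speed; a pose out of reach is approached as far as the arm can. A call with a gripper value outside its range is refused whole. The fingers move at their own pace and stop on an object; FORCE is the grip in N (left out, the last holds). Time passes only in rows, so rows that repeat a pose let the fingers close. It gives the time, the measured TCP pose, the force, the opening and the grip force at its end, in the units of the state.
- env.read_state(): the state, without advancing time (a new reading comes with each control period).
- env.snapshot(name): name is "side" or "top"; returns a dict with "img" (480x640x3 uint8, blue, green, red), "z_map" (480x640 float32, m along the optical axis (not along the pixel's ray), 0 where there is no reading), "vertical_fov" (degrees; the focal length in pixels is half the picture's height over the tangent of half this angle, whatever the lens; pixels are square), "cx", "cy" (the principal point, pixels), "eye" and "rotation" of the camera in the world. Camera axes: x right, y down, z forward; pixel columns grow to the right and rows downward; lengths in m; the calibration is good to about 2 mm. A picture is of the moment at which its call begins.
- env.close_job(): hands the job in; it is judged then, once.
The state is a dict: "time": time; "joint_positions": joint angles; "joint_velocities": joint speeds; "joint_efforts": joint torques, N m; "position": TCP position; "ee_rot": TCP orientation; "contact_force": force on the tool from outside, world axes, zero at the start; "wrist_torque": the same for the moment, N m; "gripper_width": finger opening in m; "finger_force": force on a finger pad.
Only numpy, scipy, OpenCV 4.12 (cv2) and the standard library are available. Lean on these libraries where they do the work, as an engineer would, in place of code of your own. Each camera call takes 0.05 s, during which the arm holds its last target. There are 200 camera calls.

## Working session

There is one attempt and no reset: what is moved stays moved. The work goes in short steps, Python scripts to look and compute and a shell command to move; the robot and the scene stay as the last step left them, time stands still between calls to the robot, and variables do not carry over. Pictures are saved under pics/ and viewed, at most 14 in all, crops included, and the job is handed in when it is done.

```bash
ls; mkdir -p pics
python3 - <<'E'
from bench import env
import cv2,numpy as np
for n in ("top","side"):
    s=env.snapshot(n); cv2.imwrite(f"pics/{n}0.png",s["img"]); np.savez(f"/tmp/{n}0.npz",**s)
    print(n,s["vertical_fov"],s["cx"],s["cy"],s["eye"],np.round(s["rotation"],3).tolist(),(s["z_map"]>0).mean())
print(env.read_state(),env.pinch_z)
E
```

```text
pics
top 43.158334639400465 318.66640333199445 220.60451019440507 [0.40679972 0.01816593 1.32019101] [0.061, -0.701, 0.708, -0.062] 0.9960091145833333
side 42.08500320274718 317.4093729362618 243.70884292308028 [0.49229914 0.90805256 1.1886315 ] [0.02, -0.045, 0.936, -0.347] 0.996015625
{'time': 0.1, 'joint_positions': array([ 1.26435918e+00,  1.24460424e-01,  1.65154402e+00, -1.59862672e-05,
        1.36747664e+00, -8.26531525e-02]), 'joint_velocities': array([ 0.00188438, -0.00161385, -0.00266062, -0.00089363, -0.00083597,
       -0.00033218]), 'joint_efforts': array([ 5.22350581e-05, -4.24940372e+01, -3.66648710e+01, -1.27610506e-04,
        3.98669421e-03, -2.46792803e-05]), 'position': array([0.14414893, 0.63325276, 0.23015875]), 'ee_rot': array([-1.74856591e-04,  1.11657003e-01,  9.93746357e-01, -9.27916107e-04]), 'contact_force': array([ 0.05758154, -0.20702194, -0.6981223 ]), 'wrist_torque': array([ 0.02389687, -0.02658154, -0.0243106 ]), 'finger_force': 0.0, 'gripper_width': 0.08528211436027436} 0.0187
```

View pics/top0.png

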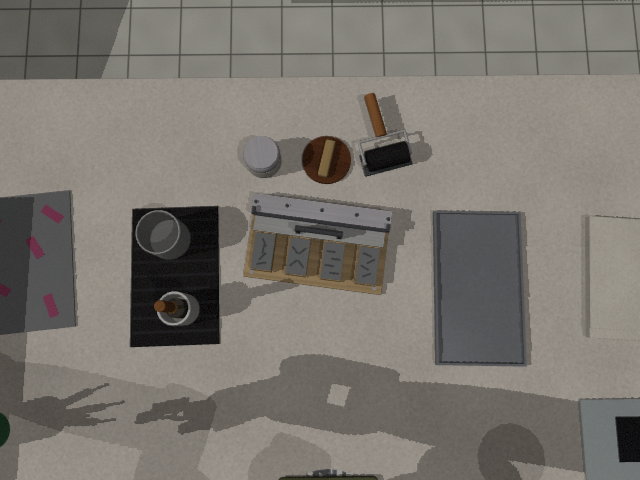

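View pics/side0.png

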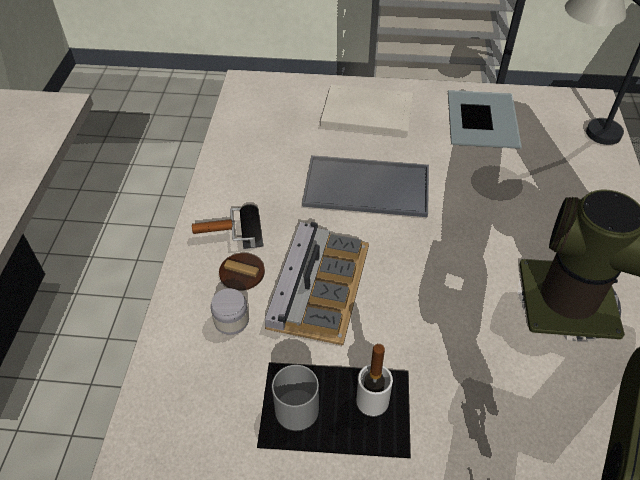

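```bash
cat > h.py <<'E'
import numpy as np,cv2
from scipy.spatial.transform import Rotation as R
from bench import env
def q2R(q): return R.from_quat(np.roll(np.array(q),-1)).as_matrix()
def cam(s): return 240/np.tan(np.radians(s["vertical_fov"])/2),q2R(s["rotation"]),np.array(s["eye"])
def cloud(s):
    f,M,e=cam(s); v,u=np.mgrid[:480,:640]; z=s["z_map"]
    return np.stack([(u-s["cx"])/f*z,(v-s["cy"])/f*z,z],-1)@M.T+e
def ray(s,u,v,h):
    f,M,e=cam(s); d=M@np.array([(u-s["cx"])/f,(v-s["cy"])/f,1.]); return e+d*(h-e[2])/d[2]
def tool(p):   # world target TCP -> shift in tool axes now
    st=env.read_state(); return q2R(st["ee_rot"]).T@(np.array(p)-st["position"])
E
cat > m1.py <<'E'
from h import *
s={k:v for k,v in np.load("/tmp/top0.npz").items()}
P=cloud(s); hsv=cv2.cvtColor(s["img"],cv2.COLOR_BGR2HSV); S=hsv[...,1];V=hsv[...,2]
print("table z",np.median(P[380:390,520:560,2]))
def box(x0,y0,x1,y1):
    m=np.zeros((480,640),bool); m[y0:y1,x0:x1]=1; return m
Z=P[...,2]
for n,m in dict(lino=box(240,225,390,300)&(S<45)&(abs(Z-.037)<.006)).items():
    m=cv2.morphologyEx(m.astype(np.uint8),cv2.MORPH_CLOSE,np.ones((3,3)))
    c,_=cv2.findContours(m,cv2.RETR_EXTERNAL,cv2.CHAIN_APPROX_NONE)
    for k in c:
        if cv2.contourArea(k)>150:
            r=cv2.minAreaRect(k); print(n,r,ray(s,*r[0],.037))
h=P[box(285,215,350,245)&(Z>.074)]; print("handle",len(h),h.mean(0),h.max(0),h.min(0))
for n,b,lo,hi in (("pot",(125,205,190,265),.09,.12),("jar",(150,285,205,330),.085,.107),("brush",(140,285,205,330),.16,.25)):
    m=box(*b)&(Z>lo)&(Z<hi); q=P[m]; v,u=np.nonzero(m)
    print(n,len(q),q.min(0),q.max(0),(q.min(0)+q.max(0))/2, cv2.minEnclosingCircle(np.stack([u,v],1).astype(np.float32)))
m=(box(425,200,535,375)&(Z>.009)&(Z<.03)).astype(np.uint8)
c,_=cv2.findContours(m,cv2.RETR_EXTERNAL,cv2.CHAIN_APPROX_NONE);k=max(c,key=cv2.contourArea)
r=cv2.minAreaRect(k);print("tray",r,[ray(s,*p,.014) for p in cv2.boxPoints(r)],ray(s,*r[0],.014))
E
python3 m1.py
```

```text
table z -0.0008308356670260197
lino ((317.64654541015625, 251.0086212158203), (131.772216796875, 59.60285568237305), 3.3664605617523193) [0.56608522 0.01739967 0.037     ]
handle 291 [0.59519652 0.01620054 0.13041599] [0.61455171 0.06580077 1.32019101] [ 0.40679972 -0.0331313   0.07608632]
pot 424 [0.55520981 0.29577495 0.09003287] [0.64449125 0.38604184 0.11451828] [0.59985053 0.3409084  0.10227557] ((158.2331085205078, 232.2128448486328), 23.264841079711914)
jar 474 [0.41350666 0.27257312 0.08508008] [0.48090777 0.33943599 0.10643303] [0.44720721 0.30600455 0.09575655] ((173.89083862304688, 308.1337890625), 17.862886428833008)
brush 179 [0.4381181 0.2951114 0.1602284] [0.45869122 0.31607634 0.21415106] [0.44840466 0.30559387 0.18718973] ((162.5, 306.0), 8.732224464416504)
tray ((479.18365478515625, 288.4962463378906), (156.8448944091797, 90.81781768798828), 88.83085632324219) [array([ 0.65476824, -0.23448241,  0.014     ]), array([ 0.65702419, -0.43385041,  0.014     ]), array([ 0.32203552, -0.41784042,  0.014     ]), array([ 0.32010294, -0.2271482 ,  0.014     ])] [ 0.48476217 -0.32816714  0.014     ]
```

```bash
cat > m2.py <<'E'
from h import *
s={k:v for k,v in np.load("/tmp/top0.npz").items()}
P=cloud(s); Z=P[...,2]; hsv=cv2.cvtColor(s["img"],cv2.COLOR_BGR2HSV)
m=np.zeros((480,640),bool); m[225:300,240:390]=1
wood=(hsv[...,1]>60)&m
for y,x in ((240,262),(265,280),(275,300),(258,316),(285,312)): print(hsv[y,x],Z[y,x])
a=m&(~wood)&(abs(Z-.037)<.004)&(hsv[...,2]<125)
n,l,st,ce=cv2.connectedComponentsWithStats(cv2.morphologyEx(a.astype(np.uint8),cv2.MORPH_OPEN,np.ones((3,3))),connectivity=4)
for i in range(1,n):
    if st[i,4]>80: print(st[i],ce[i],ray(s,*ce[i],.037))
mm=np.zeros((480,640),bool); mm[215:248,285:352]=1
h=P[mm&(Z>.072)&(Z<.12)]; c=h.mean(0);w,v=np.linalg.eigh(np.cov(h[:,:2].T));print("handle",len(h),c,h.min(0),h.max(0),"axis",v[:,1])
mb=np.zeros((480,640),bool); mb[185:240,240:400]=1
b=P[mb&(Z>.034)&(Z<.05)&(hsv[...,2]>0)]; 
img=cv2.resize(s["img"][180:305,235:400],None,fx=4.8,fy=4.8,interpolation=cv2.INTER_NEAREST); cv2.imwrite("pics/jig.png",img)
E
python3 m2.py
```

```text
[ 0  0 71] 0.03938233534066815
[ 18 101  91] 0.009073253910883317
[ 19  97 113] 0.033655763233523706
[ 16 101 101] 0.012392861444464165
[ 18  77 116] 0.010770773186853155
[252 234  21  36 326] [262.13190184 251.74539877] [0.56563142 0.13551782 0.037     ]
[286 242  23  32 376] [296.90159574 257.31117021] [0.55303088 0.0615917  0.037     ]
[321 242  24  37 364] [331.0989011  258.41483516] [ 0.5499844 -0.0110201  0.037    ]
[368 248  11  13  98] [373.76530612 254.70408163] [ 0.55704288 -0.10183794  0.037     ]
[356 261  22  24 266] [366.7443609  271.46616541] [ 0.5215334  -0.08607771  0.037     ]
handle 282 [0.60186088 0.01596946 0.08801879] [ 0.58998042 -0.0331313   0.07215614] [0.61455171 0.06580077 0.09528002] axis [0.14071911 0.99004956]
```

View pics/jig.png

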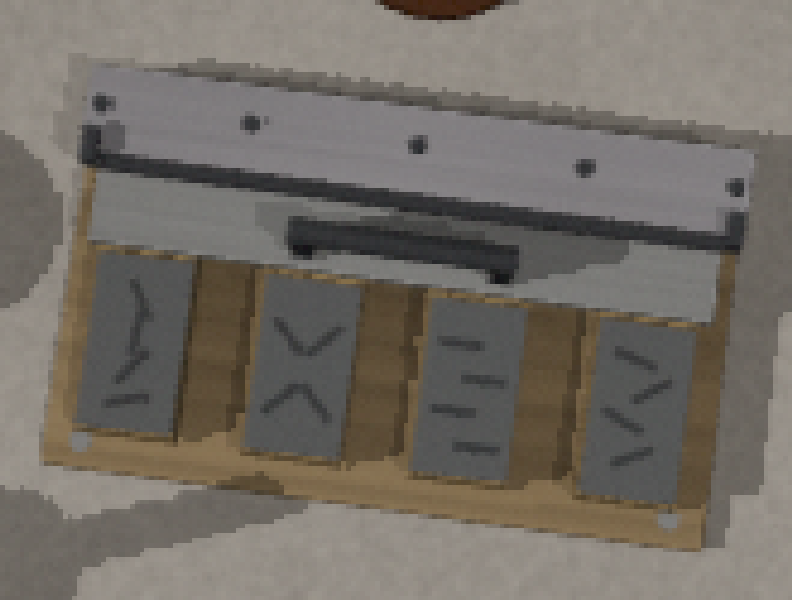

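```bash
cat > m3.py <<'E'
from h import *
s={k:v for k,v in np.load("/tmp/top0.npz").items()}
L=dict(a=[(598,318),(694,326),(677,503),(575,494)],b=[(428,297),(526,305),(508,482),(409,472)],c=[(262,277),(361,285),(343,460),(243,450)],d=[(98,250),(195,260),(177,437),(75,430)])
C={k:np.mean([ray(s,u/4.8+235-.5,v/4.8+180-.5,.037) for u,v in p],0) for k,p in L.items()}
Y=dict(a=-.1125,b=-.0375,c=.0375,d=.1125)
for k in C: print(k,C[k])
ys=np.array([Y[k] for k in C]); X=np.array([C[k][:2] for k in C])
a=np.polyfit(ys,X,1); yd=a[0]/np.linalg.norm(a[0]); print("scale",np.linalg.norm(a[0]))
xd=np.array([yd[1],-yd[0]]); o=a[1]+.033*xd; print("jig o",o,"xd",xd,"yaw",np.arctan2(xd[1],xd[0]))
J=lambda x,y,z:np.r_[o+x*xd+y*yd,z]
print("handle",J(.018,0,.083),"open",J(.08,0,.075),"hinge",J(.044,0,.044))
for k in Y: print(k,"centre",J(.003,Y[k],.0245))
np.savez("/tmp/jig.npz",o=o,xd=xd,yd=yd)
E
python3 m3.py
```

```text
a [ 0.53551256 -0.08696409  0.037     ]
b [ 0.54563917 -0.01278103  0.037     ]
c [0.55566377 0.06036169 0.037     ]
d [0.56695633 0.13390422 0.037     ]
scale 0.9908154204892462
jig o [0.58361594 0.01899597] xd [ 0.99009046 -0.14043104] yaw -0.1408967568543906
handle [0.60143757 0.01646821 0.083     ] open [0.66282318 0.00776149 0.075     ] hinge [0.62717992 0.01281701 0.044     ]
a centre [ 0.57078772 -0.0928105   0.0245    ]
b centre [ 0.58132005 -0.01855371  0.0245    ]
c centre [0.59185238 0.05570307 0.0245    ]
d centre [0.60238471 0.12995986 0.0245    ]
```

```bash
cat >> h.py <<'E'
d=np.load("/tmp/jig.npz") if __import__("os").path.exists("/tmp/jig.npz") else None
def J(x,y,z): return np.r_[d["o"]+x*d["xd"]+y*d["yd"],z]
def go(p,phi=None):   # p = grasp point in world, phi = yaw of tool y; prints row
    st=env.read_state(); M=q2R(st["ee_rot"]); r=np.zeros(3)
    if phi is not None:
        y=np.array([np.cos(phi),np.sin(phi),0]); z=np.array([0,0,-1.]); T=np.stack([np.cross(y,z),y,z],1)
        if T[:,1]@M[:,1]<0: T[:,:2]*=-1
        r=R.from_matrix(M.T@T).as_rotvec()
    else: T=M
    t=np.array(p)-T[:,2]*-env.pinch_z
    print("shift",np.round(M.T@(t-st["position"]),4),"turn",np.round(r,3))
def st():
    s=env.read_state(); print(round(s["time"],1),s["position"].round(4),s["ee_rot"].round(3),"F",s["contact_force"].round(1),"w",round(float(s["gripper_width"]),4),"g",s["finger_force"],"j",s["joint_positions"].round(2))
E
python3 - <<'E'
from h import *
go(J(.018,0,.25),-.141); go(J(.018,0,.083),-.141)
E
```

```text
shift [-5.828e-01 -4.999e-01 -3.000e-04] turn [-2.000e-03  1.000e-03  1.488e+00]
shift [-0.5828 -0.4996  0.1667] turn [-2.000e-03  1.000e-03  1.488e+00]
```

```bash
python3 -m pendant '[1,-0.02,-0.02,-0.05,0,0,0, 1,-0.05,-0.04,-0.10,0,0,0.15, 1,-0.09,-0.08,-0.10,0,0,0.3, 1,-0.13,-0.11,-0.10,0,0,0.45, 1,-0.17,-0.145,-0.10,0,0,0.6, 1,-0.21,-0.18,-0.10,0,0,0.75, 1,-0.25,-0.21,-0.10,0,0,0.9, 1,-0.29,-0.245,-0.10,0,0,1.05, 1,-0.33,-0.28,-0.10,0,0,1.2, 1,-0.37,-0.31,-0.10,0,0,1.35]' 20
python3 - <<'E'
from h import *
st();go(J(.018,0,.16),-.141)
E
```

```text
time: 1.1
position: [0.4173, 0.2718, 0.331]
ee_rot: [-0.0, 0.71, 0.704, -0.0]
contact_force: [0.2, -0.0, 0.1]
gripper_width: 0.0852
finger_force: 0.0
1.1 [0.4173 0.2718 0.331 ] [-0.     0.71   0.704 -0.   ] F [ 0.2 -0.   0.1] w 0.0852 g 0.0 j [ 0.47 -0.26  1.85  0.    1.55  0.48]
shift [-0.2536  0.1865  0.1897] turn [-0.    -0.     0.132]
```

```bash
python3 -m pendant '[1,-0.04,0.03,0,0,0,0.1, 1,-0.08,0.06,0.03,0,0,0.13, 1,-0.12,0.09,0.06,0,0,0.13, 1,-0.16,0.12,0.09,0,0,0.13, 1,-0.20,0.15,0.12,0,0,0.13, 1,-0.235,0.175,0.15,0,0,0.13, 1,-0.235,0.175,0.17,0,0,0.13, 1,-0.235,0.175,0.17,0,0,0.13, 1,-0.235,0.175,0.17,0,0,0.13]' 20
python3 - <<'E'
from h import *
st();go(J(.018,0,.083),-.141)
E
```

```text
time: 2.0
position: [0.5901, 0.0377, 0.1594]
ee_rot: [-0.001, 0.753, 0.658, -0.001]
contact_force: [-0.1, -0.1, 0.1]
gripper_width: 0.0852
finger_force: 0.0
2.0 [0.5901 0.0377 0.1594] [-0.001  0.753  0.658 -0.001] F [-0.1 -0.1  0.1] w 0.0852 g 0.0 j [-0.03  0.05  1.85  0.    1.24  0.11]
shift [-0.0195  0.0144  0.095 ] turn [-0.004  0.     0.007]
```

```bash
python3 -m pendant '[1,-0.0195,0.0145,0.04,0,0,0, 1,-0.0195,0.0145,0.07,0,0,0, 1,-0.0195,0.0145,0.095,0,0,0, 1,-0.0195,0.0145,0.095,0,0,0, 1,-0.0195,0.0145,0.095,0,0,0, 1,-0.0195,0.0145,0.095,0,0,0]' 20; python3 -m pendant '[-1,0,0,0,0,0,0, -1,0,0,0,0,0,0, -1,0,0,0,0,0,0, -1,0,0,0,0,0,0, -1,0,0,0,0,0,0,-1,0,0,0,0,0,0, -1,0,0,0,0,0,0, -1,0,0,0,0,0,0]' 30
python3 - <<'E'
from h import *
st();go(J(.018,0,.083),-.141)
for a in np.radians([15,30,45,60,75,84]):
    t=np.radians(123.7)-a; x=.044+.0469*np.cos(t);z=.044+.0469*np.sin(t); print(round(x-.018,4),round(z-.083,4))
E
```

```text
time: 2.6
position: [0.6047, 0.0174, 0.0695]
ee_rot: [0.002, 0.752, 0.659, 0.002]
contact_force: [-0.1, -0.1, 0.3]
gripper_width: 0.0855
finger_force: 0.0
time: 3.4
position: [0.6021, 0.0169, 0.0663]
ee_rot: [-0.001, 0.753, 0.658, -0.001]
contact_force: [-4.9, 0.5, 5.1]
gripper_width: 0.0108
finger_force: 29.3
3.4 [0.6021 0.0169 0.0663] [-0.001  0.753  0.658 -0.001] F [-4.9  0.5  5.1] w 0.0108 g 29.315603971481323 j [-0.06  0.18  1.88  0.    1.08  0.07]
shift [-0.0006 -0.0006  0.002 ] turn [-0.002  0.     0.008]
0.011 0.0054
0.023 0.0078
0.0352 0.007
0.0468 0.003
0.057 -0.0038
0.0621 -0.009
```

```bash
python3 -m pendant '[-1,0,0.0055,-0.003,0,0,0, -1,0,0.011,-0.0054,0,0,0, -1,0,0.017,-0.007,0,0,0, -1,0,0.023,-0.0078,0,0,0, -1,0,0.029,-0.0078,0,0,0, -1,0,0.035,-0.007,0,0,0, -1,0,0.041,-0.0055,0,0,0, -1,0,0.047,-0.003,0,0,0, -1,0,0.052,0,0,0,0, -1,0,0.057,0.0038,0,0,0]' 30;python3 -m pendant '[-1,0,0.003,0.0025,0,0,0, -1,0,0.0055,0.0055,0,0,0, -1,0,0.007,0.0065,0,0,0, -1,0,0.007,0.0065,0,0,0,-1,0,0.007,0.0065,0,0,0]' 30
python3 - <<'E'
from h import *
st();go(J(.080,0,.075),-.141)
E
```

```text
time: 4.4
position: [0.6589, 0.0089, 0.0626]
ee_rot: [-0.0, 0.753, 0.659, -0.001]
contact_force: [-2.4, -1.0, 3.7]
gripper_width: 0.0107
finger_force: 30.2
time: 4.9
position: [0.6618, 0.0086, 0.0591]
ee_rot: [-0.005, 0.752, 0.659, -0.005]
contact_force: [-28.4, 0.5, 29.6]
gripper_width: 0.0108
finger_force: 33.3
4.9 [0.6618 0.0086 0.0591] [-0.005  0.752  0.659 -0.005] F [-28.4   0.5  29.6] w 0.0108 g 33.31721752882004 j [-0.07  0.31  1.74 -0.    1.11  0.07]
shift [-0.0007  0.0012  0.0028] turn [-0.013  0.002  0.008]
```

```bash
python3 -m pendant '[-1,0,-0.001,-0.0025,0,0,0, -1,0,-0.001,-0.0025,0,0,0, -0.4,0,-0.001,-0.0025,0,0,0, -0.4,0,-0.001,-0.0025,0,0,0, -0.4,0,-0.001,-0.0025,0,0,0,-0.4,0,-0.001,-0.0025,0,0,0,-0.4,0,-0.001,-0.03,0,0,0,-0.4,0,-0.001,-0.06,0,0,0,-0.4,0,-0.001,-0.12,0,0,0]' 30; python3 -m pendant '[1,0,-0.04,-0.03,0,0,0, 1,0,-0.09,-0.06,0,0,0, 1,0,-0.14,-0.06,0,0,0,1,0,-0.18,-0.06,0,0,0,1,0,-0.18,-0.06,0,0,0]';python3 - <<'E'
from h import *
st()
s=env.snapshot("side");cv2.imwrite("pics/s1.png",s["img"][180:380,220:460].repeat(3,0).repeat(3,1))
for k,y in dict(a=-.1125,b=-.0375,c=.0375,d=.1125).items():
  print(k); go(J(-.033,y,.05),np.pi/2-.141)
E
```

```text
time: 5.8
position: [0.6631, 0.0087, 0.1628]
ee_rot: [-0.003, 0.753, 0.659, -0.003]
contact_force: [0.8, 0.2, -0.5]
gripper_width: 0.0255
finger_force: 0.0
time: 6.3
position: [0.482, 0.0332, 0.2246]
ee_rot: [-0.001, 0.752, 0.659, -0.001]
contact_force: [0.4, -0.9, 0.8]
gripper_width: 0.0859
finger_force: 0.0
6.3 [0.482  0.0332 0.2246] [-0.001  0.752  0.659 -0.001] F [ 0.4 -0.9  0.8] w 0.0859 g 0.0 j [-0.04 -0.25  2.02  0.    1.38  0.09]
a
shift [-0.1129  0.0658  0.1943] turn [ 1.000e-03  0.000e+00 -1.562e+00]
b
shift [-0.0379  0.0664  0.1943] turn [ 1.000e-03  0.000e+00 -1.562e+00]
c
shift [0.0371 0.067  0.1943] turn [ 1.000e-03  0.000e+00 -1.562e+00]
d
shift [0.1121 0.0677 0.1943] turn [ 1.000e-03  0.000e+00 -1.562e+00]
```

View pics/s1.png

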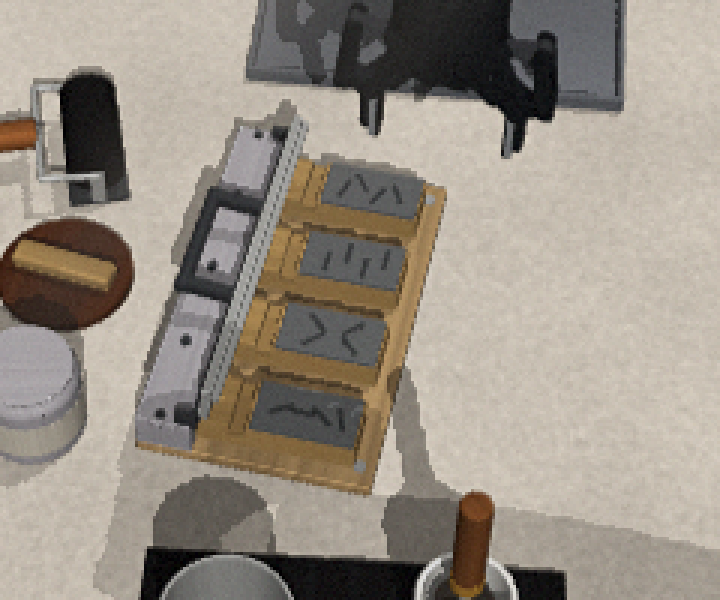

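```bash
python3 -m pendant '[0.36,0,0,0,0,0,-0.14, 0.36,0,0,0,0,0,-0.28, 0.36,0,0,0,0,0,-0.42, 0.36,-0.03,0.02,0,0,0,-0.56, 0.36,-0.06,0.04,0,0,0,-0.70, 0.36,-0.09,0.06,0.03,0,0,-0.84, 0.36,-0.113,0.08,0.06,0,0,-0.98, 0.36,-0.113,0.089,0.1,0,0,-1.12, 0.36,-0.113,0.089,0.12,0,0,-1.26, 0.36,-0.113,0.089,0.12,0,0,-1.40]' 60; python3 -m pendant '[0.36,0,0,0,0,0,-0.16,0.36,0,0,0,0,0,-0.16,0.36,0,0,0,0,0,-0.16,0.36,0,0,0,0,0,-0.16]' ;python3 - <<'E'
from h import *
st()
go(J(-.010,-.1125,.014+env.pinch_z),np.pi/2-.141)
s=env.snapshot("top");cv2.imwrite("pics/t1.png",s["img"][180:320,240:430].repeat(4,0).repeat(4,1))
E
```

```text
time: 7.35
position: [0.5588, -0.0917, 0.1009]
ee_rot: [-0.004, 0.149, 0.989, 0.0]
contact_force: [-0.6, -0.5, -0.2]
gripper_width: 0.0574
finger_force: 0.0
time: 7.75
position: [0.5608, -0.0916, 0.1062]
ee_rot: [0.0, 0.073, 0.997, -0.0]
contact_force: [-0.3, 0.6, 1.1]
gripper_width: 0.058
finger_force: 0.0
7.8 [ 0.5608 -0.0916  0.1062] [ 0.     0.073  0.997 -0.   ] F [-0.3  0.6  1.1] w 0.058 g 0.0 j [-0.26  0.06  1.94 -0.    1.14 -1.68]
shift [0.003  0.0002 0.0922] turn [-0.     0.001 -0.005]
```

View pics/t1.png

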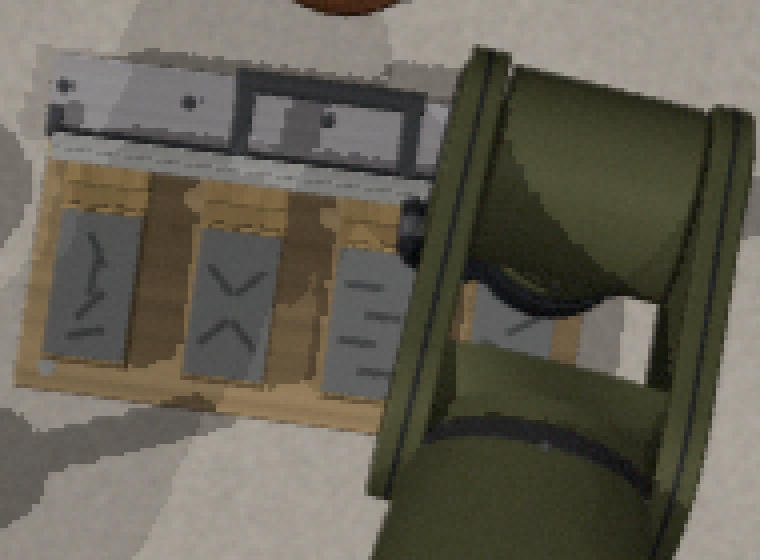

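```bash
python3 -m pendant '[0.36,0.003,0,0.03,0,0,-0.005,0.36,0.003,0,0.06,0,0,-0.005,0.36,0.003,0,0.08,0,0,-0.005,0.36,0.003,0,0.091,0,0,-0.005,0.36,0.003,0,0.091,0,0,-0.005,0.36,0.003,0,0.091,0,0,-0.005]' 60; python3 -m pendant '[-0.5,0,0,0,0,0,0,-0.5,0,0,0,0,0,0,-0.5,0,0,0,0,0,0,-0.5,0,0,0,0,0,0,-0.5,0,0,0,0,0,0]' 60;python3 - <<'E'
from h import *
st()
go(J(-.010,-.1125,.014+env.pinch_z),np.pi/2-.141)
E
```

```text
time: 8.4
position: [0.5579, -0.0912, 0.016]
ee_rot: [0.001, 0.069, 0.998, -0.0]
contact_force: [0.8, 0.2, 0.4]
gripper_width: 0.0582
finger_force: 0.0
time: 8.9
position: [0.5587, -0.0916, 0.0171]
ee_rot: [0.002, 0.069, 0.998, -0.0]
contact_force: [-1.5, -1.1, 6.0]
gripper_width: 0.0434
finger_force: 63.5
8.9 [ 0.5587 -0.0916  0.0171] [ 0.002  0.069  0.998 -0.   ] F [-1.5 -1.1  6. ] w 0.0434 g 63.51580739021301 j [-0.26  0.17  1.99 -0.    0.98 -1.69]
shift [0.0009 0.0005 0.0031] turn [-0.001  0.004  0.002]
```

```bash
python3 -m pendant '[-0.5,0.01,0,0,0,0,0,-0.5,0.02,0,0,0,0,0,-0.5,0.03,0,0,0,0,0,-0.5,0.04,0,0,0,0,0,-0.5,0.05,0,0,0,0,0,-0.5,0.065,0,0,0,0,0,-0.5,0.065,0,-0.03,0,0,0,-0.5,0.065,0,-0.07,0,0,0,-0.5,0.065,0,-0.11,0,0,0,-0.5,0.065,0,-0.11,0,0,0]' 60;python3 - <<'E'
from h import *
st()
T=np.array([.485,-.328]); yaw=-.035; tx=np.array([np.cos(yaw),np.sin(yaw)]); ty=np.array([-tx[1],tx[0]])
np.savez("/tmp/tray.npz",T=T,tx=tx,ty=ty)
for k in range(4):
  p=T+tx*(-.111+.074*k)+ty*.013; print(k,p); go(np.r_[p,.12],yaw)
E
```

```text
time: 9.9
position: [0.4954, -0.0826, 0.1306]
ee_rot: [0.005, 0.069, 0.998, -0.001]
contact_force: [1.0, -0.2, -1.5]
gripper_width: 0.0438
finger_force: 62.7
9.9 [ 0.4954 -0.0826  0.1306] [ 0.005  0.069  0.998 -0.001] F [ 1.  -0.2 -1.5] w 0.0438 g 62.68339991569519 j [-0.27 -0.13  2.08  0.    1.18 -1.7 ]
0 [ 0.37452289 -0.31112375]
shift [ 0.0884 -0.243   0.0287] turn [0.006 0.009 1.467]
1 [ 0.44847757 -0.31371323]
shift [ 0.0148 -0.2354  0.0294] turn [0.006 0.009 1.467]
2 [ 0.52243225 -0.3163027 ]
shift [-0.0588 -0.2277  0.0301] turn [0.006 0.009 1.467]
3 [ 0.59638693 -0.31889217]
shift [-0.1324 -0.2201  0.0308] turn [0.006 0.009 1.467]
```

```bash
python3 -m pendant '[-0.5,0,-0.03,0,0,0,0.14,-0.5,-0.02,-0.06,0,0,0,0.28,-0.5,-0.04,-0.09,0,0,0,0.42,-0.5,-0.06,-0.12,0,0,0,0.56,-0.5,-0.08,-0.15,0,0,0,0.70,-0.5,-0.10,-0.18,0,0,0,0.84,-0.5,-0.12,-0.20,0,0,0,0.98,-0.5,-0.132,-0.22,0,0,0,1.12,-0.5,-0.132,-0.22,0.03,0.006,0.009,1.26,-0.5,-0.132,-0.22,0.03,0.006,0.009,1.40]'; python3 -m pendant '[-0.5,0,0,0,0,0,0.067,-0.5,0,0,0,0,0,0.067,-0.5,0,0,0,0,0,0.067,-0.5,0,0,0,0,0,0.067]'
cat > tr.py <<'E'
from h import *
import sys
D=np.load("/tmp/tray.npz"); k=int(sys.argv[1]); p=D["T"]+D["tx"]*(-.111+.074*k)+D["ty"]*.013
st(); go(np.r_[p,float(sys.argv[2])+env.pinch_z],-.035)
E
python3 tr.py 3 .010
python3 - <<'E'
from h import *
s=env.snapshot("top");cv2.imwrite("pics/t2.png",s["img"][180:390,380:620].repeat(3,0)[:600].repeat(3,1))
E
```

```text
time: 10.9
position: [0.589, -0.3162, 0.0876]
ee_rot: [-0.01, 0.698, 0.716, -0.004]
contact_force: [-0.9, 1.1, -3.5]
gripper_width: 0.0433
finger_force: 62.5
time: 11.3
position: [0.5925, -0.3177, 0.0944]
ee_rot: [-0.005, 0.719, 0.695, -0.003]
contact_force: [0.0, 0.3, -2.1]
gripper_width: 0.0435
finger_force: 62.6
11.3 [ 0.5925 -0.3177  0.0944] [-0.005  0.719  0.695 -0.003] F [ 0.   0.3 -2.1] w 0.0435 g 62.57448077201843 j [-0.57  0.29  1.7  -0.    1.16 -0.54]
shift [-0.0013  0.0048  0.0844] turn [-0.011 -0.003  0.001]
```

View pics/t2.png

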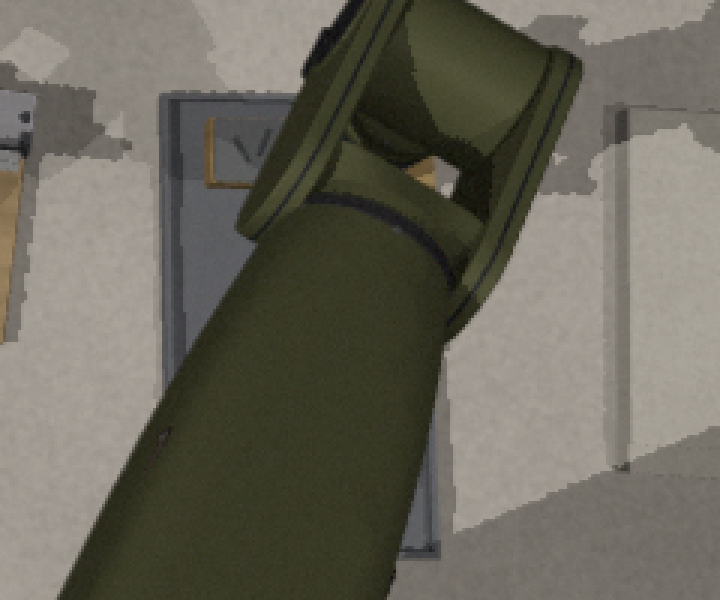

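```bash
python3 -m pendant '[-0.5,-0.001,0.005,0.03,-0.011,-0.003,0,-0.5,-0.001,0.005,0.055,-0.011,-0.003,0,-0.5,-0.001,0.005,0.07,-0.011,-0.003,0,-0.5,-0.001,0.005,0.077,-0.011,-0.003,0,-0.5,-0.001,0.005,0.081,-0.011,-0.003,0,-0.5,-0.001,0.005,0.083,-0.011,-0.003,0,-0.5,-0.001,0.005,0.084,-0.011,-0.003,0,-0.5,-0.001,0.005,0.084,-0.011,-0.003,0]'; python3 tr.py 3 .010
```

```text
time: 12.15
position: [0.5978, -0.3195, 0.012]
ee_rot: [0.002, 0.719, 0.695, 0.0]
contact_force: [0.3, -1.3, -1.3]
gripper_width: 0.0434
finger_force: 62.6
12.2 [ 0.5978 -0.3195  0.012 ] [0.002 0.719 0.695 0.   ] F [ 0.3 -1.3 -1.3] w 0.0434 g 62.60794401168823 j [-0.57  0.39  1.72 -0.    1.02 -0.53]
shift [ 0.0005 -0.0014  0.002 ] turn [0.003 0.002 0.   ]
```

```bash
python3 -m pendant '[-0.5,0,0,0.001,0,0,0,-0.5,0,0,0.002,0,0,0,-0.5,0,0,0.002,0,0,0]'; python3 -m pendant '[-0.5,0,0,0.001,0,0,0,-0.5,0,0,0.001,0,0,0]'; python3 tr.py 3 .010
```

```text
time: 12.45
position: [0.5977, -0.3194, 0.0102]
ee_rot: [0.001, 0.719, 0.695, 0.0]
contact_force: [-1.6, 1.5, 3.4]
gripper_width: 0.0434
finger_force: 63.3
time: 12.65
position: [0.5977, -0.3194, 0.0102]
ee_rot: [0.001, 0.719, 0.695, 0.0]
contact_force: [-4.2, 2.1, 9.8]
gripper_width: 0.0435
finger_force: 63.9
12.7 [ 0.5977 -0.3194  0.0102] [0.001 0.719 0.695 0.   ] F [-4.2  2.1  9.8] w 0.0435 g 63.89445662498474 j [-0.57  0.39  1.72 -0.    1.02 -0.53]
shift [ 0.0005 -0.0014  0.0001] turn [0.002 0.001 0.   ]
```

```bash
python3 -m pendant '[0.25,0,0,-0.001,0,0,0,0.25,0,0,-0.001,0,0,0,0.25,0,0,-0.001,0,0,0,0.25,0,0,-0.02,0,0,0,0.25,0,0,-0.06,0,0,0,0.25,0,0,-0.10,0,0,0,0.25,0,0,-0.10,0,0,0]'
cat > jg.py <<'E'
from h import *
import sys
Y=dict(a=-.1125,b=-.0375,c=.0375,d=.1125)[sys.argv[1]]
st(); go(J(-.010,Y,float(sys.argv[2])+env.pinch_z),np.pi/2-.141)
E
python3 jg.py b .10
```

```text
time: 13.35
position: [0.6014, -0.3217, 0.1177]
ee_rot: [0.008, 0.719, 0.695, 0.002]
contact_force: [0.9, -1.4, 1.3]
gripper_width: 0.0533
finger_force: 0.0
13.3 [ 0.6014 -0.3217  0.1177] [0.008 0.719 0.695 0.002] F [ 0.9 -1.4  1.3] w 0.0533 g 0.0 j [-0.57  0.27  1.68 -0.    1.18 -0.53]
shift [ 0.3038 -0.0438  0.0146] turn [ 0.005  0.017 -1.465]
```

```bash
python3 -m pendant '[0.36,0.03,-0.02,-0.02,0,0,-0.14,0.36,0.06,-0.043,-0.02,0,0,-0.28,0.36,0.10,-0.043,-0.02,0,0,-0.42,0.36,0.14,-0.043,-0.02,0,0,-0.56,0.36,0.18,-0.043,-0.02,0,0,-0.70,0.36,0.22,-0.043,-0.02,0,0,-0.84,0.36,0.26,-0.043,-0.02,0,0,-0.98,0.36,0.29,-0.043,-0.02,0,0,-1.12,0.36,0.304,-0.043,0,0,0,-1.26,0.36,0.304,-0.043,0.01,0.005,0.017,-1.40]'; python3 -m pendant '[0.36,0,0,0,0,0,-0.065,0.36,0,0,0,0,0,-0.065,0.36,0,0,0,0,0,-0.065,0.36,0,0,0,0,0,-0.065]'; python3 jg.py b .016
```

```text
time: 14.35
position: [0.5641, -0.0113, 0.0974]
ee_rot: [-0.007, 0.098, 0.995, 0.004]
contact_force: [-0.6, 0.7, -0.1]
gripper_width: 0.0579
finger_force: 0.0
time: 14.75
position: [0.5651, -0.0139, 0.0984]
ee_rot: [-0.006, 0.071, 0.997, 0.004]
contact_force: [-0.2, 0.2, -0.2]
gripper_width: 0.0578
finger_force: 0.0
14.8 [ 0.5651 -0.0139  0.0984] [-0.006  0.071  0.997  0.004] F [-0.2  0.2 -0.2] w 0.0578 g 0.0 j [-0.12  0.07  1.95  0.01  1.14 -1.56]
shift [-0.0047 -0.0029  0.0823] turn [ 0.007 -0.012 -0.001]
```

```bash
python3 -m pendant '[0.36,-0.005,-0.003,0.02,0.007,-0.012,0,0.36,-0.005,-0.003,0.05,0.007,-0.012,0,0.36,-0.005,-0.003,0.07,0.007,-0.012,0,0.36,-0.005,-0.003,0.081,0.007,-0.012,0,0.36,-0.005,-0.003,0.081,0.007,-0.012,0,0.36,-0.005,-0.003,0.081,0.007,-0.012,0]' 60; python3 jg.py b .016
```

```text
time: 15.35
position: [0.5691, -0.0168, 0.0175]
ee_rot: [0.0, 0.07, 0.998, -0.0]
contact_force: [0.4, -0.6, 0.2]
gripper_width: 0.0582
finger_force: 0.0
15.3 [ 0.5691 -0.0168  0.0175] [ 0.     0.07   0.998 -0.   ] F [ 0.4 -0.6  0.2] w 0.0582 g 0.0 j [-0.12  0.18  1.98 -0.    0.98 -1.55]
shift [0.0006 0.     0.0015] turn [-0.  0. -0.]
```

```bash
python3 -m pendant '[-0.5,0,0,0,0,0,0,-0.5,0,0,0,0,0,0,-0.5,0,0,0,0,0,0,-0.5,0,0,0,0,0,0,-0.5,0,0,0,0,0,0]' 60; python3 -m pendant '[-0.5,0.01,0,0,0,0,0,-0.5,0.02,0,0,0,0,0,-0.5,0.03,0,0,0,0,0,-0.5,0.04,0,0,0,0,0,-0.5,0.05,0,0,0,0,0,-0.5,0.065,0,0,0,0,0,-0.5,0.065,0,-0.03,0,0,0,-0.5,0.065,0,-0.07,0,0,0,-0.5,0.065,0,-0.11,0,0,0,-0.5,0.065,0,-0.11,0,0,0]' 60; python3 tr.py 2 .10
```

```text
time: 15.85
position: [0.5698, -0.0173, 0.0186]
ee_rot: [0.001, 0.07, 0.998, -0.001]
contact_force: [-1.2, -2.7, 5.9]
gripper_width: 0.0432
finger_force: 63.5
time: 16.85
position: [0.5064, -0.0074, 0.132]
ee_rot: [0.004, 0.07, 0.998, 0.0]
contact_force: [1.7, -0.2, -2.4]
gripper_width: 0.0438
finger_force: 62.6
16.9 [ 0.5064 -0.0074  0.132 ] [0.004 0.07  0.998 0.   ] F [ 1.7 -0.2 -2.4] w 0.0438 g 62.61296510696411 j [-0.12 -0.12  2.07  0.    1.19 -1.55]
shift [-0.0588 -0.3037  0.0322] turn [0.006 0.006 1.465]
```

```bash
python3 -m pendant '[-0.5,0,-0.03,0,0,0,0.14,-0.5,0,-0.07,0,0,0,0.28,-0.5,-0.02,-0.11,0,0,0,0.42,-0.5,-0.03,-0.15,0,0,0,0.56,-0.5,-0.04,-0.19,0,0,0,0.70,-0.5,-0.05,-0.23,0,0,0,0.84,-0.5,-0.059,-0.27,0,0,0,0.98,-0.5,-0.059,-0.304,0,0,0,1.12,-0.5,-0.059,-0.304,0.02,0.006,0.006,1.26,-0.5,-0.059,-0.304,0.03,0.006,0.006,1.40]'; python3 -m pendant '[-0.5,0,0,0,0,0,0.065,-0.5,0,0,0,0,0,0.065,-0.5,0,0,0,0,0,0.065,-0.5,0,0,0,0,0,0.065,-0.5,0,0,0,0,0,0.065]' ; python3 tr.py 2 .012
```

```text
time: 17.85
position: [0.5171, -0.3159, 0.0924]
ee_rot: [-0.007, 0.699, 0.715, -0.003]
contact_force: [-0.7, 0.9, -2.4]
gripper_width: 0.0432
finger_force: 62.5
time: 18.35
position: [0.5198, -0.3166, 0.0967]
ee_rot: [-0.003, 0.719, 0.695, -0.003]
contact_force: [0.1, 0.0, -2.8]
gripper_width: 0.0434
finger_force: 62.5
18.4 [ 0.5198 -0.3166  0.0967] [-0.003  0.719  0.695 -0.003] F [ 0.1  0.  -2.8] w 0.0434 g 62.53603935241699 j [-0.63  0.16  1.85 -0.01  1.14 -0.6 ]
shift [0.0004 0.0033 0.0847] turn [-0.009 -0.     0.001]
```

```bash
python3 -m pendant '[-0.5,0,0.003,0.03,-0.009,0,0,-0.5,0,0.003,0.055,-0.009,0,0,-0.5,0,0.003,0.07,-0.009,0,0,-0.5,0,0.003,0.077,-0.009,0,0,-0.5,0,0.003,0.081,-0.009,0,0,-0.5,0,0.003,0.083,-0.009,0,0,-0.5,0,0.003,0.084,-0.009,0,0,-0.5,0,0.003,0.085,-0.009,0,0,-0.5,0,0.003,0.086,-0.009,0,0,-0.5,0,0.003,0.086,-0.009,0,0]'; python3 tr.py 2 .0115
```

```text
time: 19.35
position: [0.5226, -0.3173, 0.0117]
ee_rot: [0.001, 0.719, 0.695, 0.0]
contact_force: [-1.1, 0.7, 2.9]
gripper_width: 0.0435
finger_force: 63.1
19.4 [ 0.5226 -0.3173  0.0117] [0.001 0.719 0.695 0.   ] F [-1.1  0.7  2.9] w 0.0435 g 63.05372357368469 j [-0.63  0.27  1.88  0.    0.99 -0.6 ]
shift [ 0.001  -0.0002  0.0002] turn [0.001 0.001 0.   ]
```

```bash
python3 -m pendant '[0.25,0,0,0,0,0,0,0.25,0,0,0,0,0,0,0.25,0,0,0,0,0,0,0.25,0,0,-0.02,0,0,0,0.25,0,0,-0.06,0,0,0,0.25,0,0,-0.10,0,0,0,0.25,0,0,-0.12,0,0,0,0.25,0,0,-0.12,0,0,0]'; python3 jg.py c .09
```

```text
time: 20.15
position: [0.5244, -0.3186, 0.1356]
ee_rot: [0.004, 0.719, 0.695, 0.001]
contact_force: [-0.7, -0.7, 0.0]
gripper_width: 0.0534
finger_force: 0.0
20.1 [ 0.5244 -0.3186  0.1356] [0.004 0.719 0.695 0.001] F [-0.7 -0.7  0. ] w 0.0534 g 0.0 j [-0.63  0.12  1.82  0.    1.19 -0.6 ]
shift [0.3781 0.041  0.0441] turn [ 0.002  0.009 -1.465]
```

```bash
python3 -m pendant '[0.36,0.03,0,0,0,0,-0.14,0.36,0.075,0,0,0,0,-0.28,0.36,0.12,0,0,0,0,-0.42,0.36,0.165,0.01,0,0,0,-0.56,0.36,0.21,0.02,0,0,0,-0.70,0.36,0.255,0.03,0,0,0,-0.84,0.36,0.30,0.041,0,0,0,-0.98,0.36,0.34,0.041,0.01,0,0,-1.12,0.36,0.374,0.041,0.03,0,0.009,-1.26,0.36,0.374,0.041,0.04,0,0.009,-1.40]'; python3 -m pendant '[0.36,0,0,0,0,0,-0.065,0.36,0,0,0,0,0,-0.065,0.36,0,0,0,0,0,-0.065,0.36,0,0,0,0,0,-0.065,0.36,0,0,0,0,0,-0.065]'; python3 jg.py c .016
```

```text
time: 21.15
position: [0.5741, 0.059, 0.0873]
ee_rot: [-0.005, 0.098, 0.995, 0.003]
contact_force: [-0.1, -1.4, -1.3]
gripper_width: 0.0582
finger_force: 0.0
time: 21.65
position: [0.5762, 0.0551, 0.0908]
ee_rot: [-0.003, 0.071, 0.997, 0.003]
contact_force: [0.0, 0.6, -0.2]
gripper_width: 0.058
finger_force: 0.0
21.6 [0.5762 0.0551 0.0908] [-0.003  0.071  0.997  0.003] F [ 0.   0.6 -0.2] w 0.058 g 0.0 j [-0.    0.1   1.92  0.01  1.12 -1.43]
shift [-0.0028  0.0024  0.0748] turn [ 0.006 -0.006 -0.001]
```

```bash
python3 -m pendant '[0.36,-0.003,0.002,0.02,0.006,-0.006,0,0.36,-0.003,0.002,0.05,0.006,-0.006,0,0.36,-0.003,0.002,0.068,0.006,-0.006,0,0.36,-0.003,0.002,0.074,0.006,-0.006,0,0.36,-0.003,0.002,0.074,0.006,-0.006,0,0.36,-0.003,0.002,0.074,0.006,-0.006,0]' 60; python3 jg.py c .016;python3 -m pendant '[-0.5,0,0,0,0,0,0,-0.5,0,0,0,0,0,0,-0.5,0,0,0,0,0,0,-0.5,0,0,0,0,0,0,-0.5,0,0,0,0,0,0]' 60; python3 -m pendant '[-0.5,0.01,0,0,0,0,0,-0.5,0.02,0,0,0,0,0,-0.5,0.03,0,0,0,0,0,-0.5,0.04,0,0,0,0,0,-0.5,0.05,0,0,0,0,0,-0.5,0.065,0,0,0,0,0,-0.5,0.065,0,-0.03,0,0,0,-0.5,0.065,0,-0.07,0,0,0,-0.5,0.065,0,-0.11,0,0,0,-0.5,0.065,0,-0.11,0,0,0]' 60; python3 tr.py 1 .10
```

```text
time: 22.25
position: [0.5799, 0.0574, 0.0178]
ee_rot: [0.001, 0.07, 0.998, -0.0]
contact_force: [-0.1, 0.6, -0.2]
gripper_width: 0.0581
finger_force: 0.0
22.2 [0.5799 0.0574 0.0178] [ 0.001  0.07   0.998 -0.   ] F [-0.1  0.6 -0.2] w 0.0581 g 0.0 j [ 0.01  0.2   1.95 -0.    0.99 -1.42]
shift [0.001  0.     0.0018] turn [ 0.     0.002 -0.   ]
time: 22.75
position: [0.5804, 0.057, 0.0187]
ee_rot: [0.002, 0.07, 0.998, -0.0]
contact_force: [-1.7, -2.2, 6.2]
gripper_width: 0.0432
finger_force: 63.3
time: 23.75
position: [0.5172, 0.0673, 0.1324]
ee_rot: [0.005, 0.07, 0.998, 0.001]
contact_force: [-0.0, 0.5, -2.0]
gripper_width: 0.0437
finger_force: 62.5
23.8 [0.5172 0.0673 0.1324] [0.005 0.07  0.998 0.001] F [-0.   0.5 -2. ] w 0.0437 g 62.52758502960205 j [ 0.03 -0.08  2.03  0.    1.18 -1.4 ]
shift [ 0.0151 -0.387   0.0314] turn [0.009 0.006 1.465]
```

```bash
python3 -m pendant '[-0.5,0,-0.04,0,0,0,0.14,-0.5,0,-0.085,0,0,0,0.28,-0.5,0,-0.13,0,0,0,0.42,-0.5,0,-0.175,0,0,0,0.56,-0.5,0,-0.22,0,0,0,0.70,-0.5,0.005,-0.265,0,0,0,0.84,-0.5,0.01,-0.31,0,0,0,0.98,-0.5,0.015,-0.35,0,0,0,1.12,-0.5,0.015,-0.387,0.02,0.009,0.006,1.26,-0.5,0.015,-0.387,0.03,0.009,0.006,1.40]'; python3 -m pendant '[-0.5,0,0,0,0,0,0.065,-0.5,0,0,0,0,0,0.065,-0.5,0,0,0,0,0,0.065,-0.5,0,0,0,0,0,0.065,-0.5,0,0,0,0,0,0.065]' ; python3 tr.py 1 .012
```

```text
time: 24.75
position: [0.443, -0.3163, 0.0938]
ee_rot: [-0.005, 0.7, 0.714, -0.004]
contact_force: [0.5, 0.8, -2.1]
gripper_width: 0.0436
finger_force: 62.5
time: 25.25
position: [0.4456, -0.3141, 0.0968]
ee_rot: [-0.003, 0.719, 0.695, -0.004]
contact_force: [0.5, 1.0, -1.3]
gripper_width: 0.0435
finger_force: 62.5
25.2 [ 0.4456 -0.3141  0.0968] [-0.003  0.719  0.695 -0.004] F [ 0.5  1.  -1.3] w 0.0435 g 62.52150893211365 j [-0.71  0.02  2.   -0.01  1.13 -0.67]
shift [0.0006 0.0037 0.0848] turn [-0.01   0.002  0.001]
```

```bash
python3 -m pendant '[-0.5,0.001,0.004,0.03,-0.01,0,0,-0.5,0.001,0.004,0.055,-0.01,0,0,-0.5,0.001,0.004,0.07,-0.01,0,0,-0.5,0.001,0.004,0.077,-0.01,0,0,-0.5,0.001,0.004,0.081,-0.01,0,0,-0.5,0.001,0.004,0.083,-0.01,0,0,-0.5,0.001,0.004,0.084,-0.01,0,0,-0.5,0.001,0.004,0.085,-0.01,0,0,-0.5,0.001,0.004,0.086,-0.01,0,0,-0.5,0.001,0.004,0.086,-0.01,0,0]'; python3 tr.py 1 .0115
```

```text
time: 26.25
position: [0.4492, -0.3142, 0.0117]
ee_rot: [0.001, 0.719, 0.695, -0.001]
contact_force: [-1.3, 1.0, 2.4]
gripper_width: 0.0436
finger_force: 63.1
26.2 [ 0.4492 -0.3142  0.0117] [ 0.001  0.719  0.695 -0.001] F [-1.3  1.   2.4] w 0.0436 g 63.12993407249451 j [-0.71  0.14  2.03 -0.    0.96 -0.67]
shift [ 0.0004 -0.0007  0.0002] turn [0.001 0.003 0.   ]
```

```bash
python3 -m pendant '[0.25,0,0,0,0,0,0,0.25,0,0,0,0,0,0,0.25,0,0,0,0,0,0,0.25,0,0,-0.02,0,0,0,0.25,0,0,-0.06,0,0,0,0.25,0,0,-0.10,0,0,0,0.25,0,0,-0.12,0,0,0,0.25,0,0,-0.12,0,0,0]'; python3 jg.py d .09
```

```text
time: 27.05
position: [0.4508, -0.3153, 0.1352]
ee_rot: [0.005, 0.719, 0.695, -0.0]
contact_force: [0.3, -0.0, -0.2]
gripper_width: 0.0534
finger_force: 0.0
27.1 [ 0.4508 -0.3153  0.1352] [ 0.005  0.719  0.695 -0.   ] F [ 0.3 -0.  -0.2] w 0.0534 g 0.0 j [-0.71 -0.02  1.97 -0.    1.18 -0.67]
shift [0.452  0.1227 0.0428] turn [ 0.     0.011 -1.465]
```

```bash
python3 -m pendant '[0.36,0.045,0.01,0,0,0,-0.14,0.36,0.09,0.02,0,0,0,-0.28,0.36,0.135,0.03,0,0,0,-0.42,0.36,0.18,0.04,0,0,0,-0.56,0.36,0.225,0.055,0,0,0,-0.70,0.36,0.27,0.07,0,0,0,-0.84,0.36,0.315,0.085,0,0,0,-0.98,0.36,0.36,0.10,0,0,0,-1.12,0.36,0.405,0.11,0.01,0,0.011,-1.26,0.36,0.449,0.12,0.03,0,0.011,-1.40]'; python3 -m pendant '[0.36,0,0,0,0,0,-0.065,0.36,0,0,0,0,0,-0.065,0.36,0,0,0,0,0,-0.065,0.36,0,0,0,0,0,-0.065,0.36,0,0,0,0,0,-0.065]'; python3 jg.py d .016
```

```text
time: 28.05
position: [0.5853, 0.133, 0.0997]
ee_rot: [-0.002, 0.1, 0.995, 0.003]
contact_force: [0.7, 0.4, 0.3]
gripper_width: 0.0579
finger_force: 0.0
time: 28.55
position: [0.5845, 0.1301, 0.1002]
ee_rot: [-0.003, 0.071, 0.997, 0.003]
contact_force: [-0.3, -0.2, 0.5]
gripper_width: 0.0583
finger_force: 0.0
28.6 [0.5845 0.1301 0.1002] [-0.003  0.071  0.997  0.003] F [-0.3 -0.2  0.5] w 0.0583 g 0.0 j [ 0.13  0.13  1.87  0.01  1.14 -1.3 ]
shift [-0.0053  0.002   0.0842] turn [ 0.005 -0.006 -0.002]
```

```bash
python3 -m pendant '[0.36,-0.005,0.002,0.02,0.005,-0.006,0,0.36,-0.005,0.002,0.05,0.005,-0.006,0,0.36,-0.005,0.002,0.073,0.005,-0.006,0,0.36,-0.005,0.002,0.083,0.005,-0.006,0,0.36,-0.005,0.002,0.083,0.005,-0.006,0,0.36,-0.005,0.002,0.083,0.005,-0.006,0]' 60; python3 jg.py d .016;python3 -m pendant '[-0.5,0,0,0,0,0,0,-0.5,0,0,0,0,0,0,-0.5,0,0,0,0,0,0,-0.5,0,0,0,0,0,0,-0.5,0,0,0,0,0,0]' 60; python3 -m pendant '[-0.5,0.01,0,0,0,0,0,-0.5,0.02,0,0,0,0,0,-0.5,0.03,0,0,0,0,0,-0.5,0.04,0,0,0,0,0,-0.5,0.05,0,0,0,0,0,-0.5,0.065,0,0,0,0,0,-0.5,0.065,0,-0.03,0,0,0,-0.5,0.065,0,-0.07,0,0,0,-0.5,0.065,0,-0.11,0,0,0,-0.5,0.065,0,-0.11,0,0,0]' 60; python3 tr.py 0 .10
```

```text
time: 29.15
position: [0.5898, 0.1325, 0.0179]
ee_rot: [0.0, 0.071, 0.997, 0.0]
contact_force: [0.1, 0.0, 0.7]
gripper_width: 0.0582
finger_force: 0.0
29.1 [0.5898 0.1325 0.0179] [0.    0.071 0.997 0.   ] F [0.1 0.  0.7] w 0.0582 g 0.0 j [ 0.13  0.25  1.9   0.    1.   -1.3 ]
shift [ 0.0002 -0.0008  0.0019] turn [ 0.001  0.001 -0.   ]
time: 29.65
position: [0.5904, 0.1322, 0.0192]
ee_rot: [0.001, 0.071, 0.998, -0.0]
contact_force: [-1.3, -3.0, 6.4]
gripper_width: 0.0432
finger_force: 62.1
time: 30.65
position: [0.5274, 0.1432, 0.133]
ee_rot: [0.004, 0.07, 0.998, 0.002]
contact_force: [1.6, -0.3, -1.2]
gripper_width: 0.0432
finger_force: 61.7
30.6 [0.5274 0.1432 0.133 ] [0.004 0.07  0.998 0.002] F [ 1.6 -0.3 -1.2] w 0.0432 g 61.70448660850525 j [ 0.17 -0.03  1.98  0.    1.18 -1.27]
shift [ 0.0882 -0.4713  0.0302] turn [0.01  0.004 1.466]
```

```bash
python3 -m pendant '[-0.5,0,-0.045,0,0,0,0.14,-0.5,0,-0.09,0,0,0,0.28,-0.5,0,-0.14,0,0,0,0.42,-0.5,0.01,-0.19,0,0,0,0.56,-0.5,0.02,-0.235,0,0,0,0.70,-0.5,0.03,-0.28,0,0,0,0.84,-0.5,0.045,-0.325,0,0,0,0.98,-0.5,0.06,-0.37,0,0,0,1.12,-0.5,0.075,-0.415,0,0.01,0.004,1.26,-0.5,0.088,-0.46,0.02,0.01,0.004,1.40]'; python3 -m pendant '[-0.5,0,0,0,0,0,0.066,-0.5,0,0,0,0,0,0.066,-0.5,0,0,0,0,0,0.066,-0.5,0,0,0,0,0,0.066,-0.5,0,0,0,0,0,0.066]' ; python3 tr.py 0 .012
```

```text
time: 31.65
position: [0.373, -0.3019, 0.108]
ee_rot: [-0.001, 0.698, 0.716, -0.004]
contact_force: [1.2, -0.6, -1.9]
gripper_width: 0.0437
finger_force: 61.8
time: 32.15
position: [0.3739, -0.2996, 0.1073]
ee_rot: [-0.002, 0.719, 0.695, -0.005]
contact_force: [-0.6, -0.7, -1.9]
gripper_width: 0.0432
finger_force: 62.0
32.1 [ 0.3739 -0.2996  0.1073] [-0.002  0.719  0.695 -0.005] F [-0.6 -0.7 -1.9] w 0.0432 g 61.98214530944824 j [-0.78 -0.14  2.13 -0.01  1.16 -0.74]
shift [-0.0112  0.0019  0.0954] turn [-0.01   0.004  0.001]
```

```bash
python3 -m pendant '[-0.5,-0.011,0.002,0.02,-0.01,0.004,0,-0.5,-0.011,0.002,0.055,-0.01,0.004,0,-0.5,-0.011,0.002,0.08,-0.01,0.004,0,-0.5,-0.011,0.002,0.087,-0.01,0.004,0,-0.5,-0.011,0.002,0.091,-0.01,0.004,0,-0.5,-0.011,0.002,0.093,-0.01,0.004,0,-0.5,-0.011,0.002,0.094,-0.01,0.004,0,-0.5,-0.011,0.002,0.095,-0.01,0.004,0,-0.5,-0.011,0.002,0.096,-0.01,0.004,0,-0.5,-0.011,0.002,0.096,-0.01,0.004,0]'; python3 tr.py 0 .0123
```

```text
time: 33.15
position: [0.3746, -0.3124, 0.0122]
ee_rot: [0.001, 0.72, 0.694, 0.0]
contact_force: [0.3, 0.8, 1.3]
gripper_width: 0.0437
finger_force: 62.4
33.1 [ 0.3746 -0.3124  0.0122] [0.001 0.72  0.694 0.   ] F [0.3 0.8 1.3] w 0.0437 g 62.41177797317505 j [-0.81  0.02  2.17  0.    0.96 -0.77]
shift [ 0.0013 -0.0001 -0.0001] turn [ 0.001  0.001 -0.001]
```

```bash
python3 -m pendant '[0.25,0,0,0,0,0,0,0.25,0,0,0,0,0,0,0.25,0,0,0,0,0,0,0.25,0,0,-0.02,0,0,0,0.25,0,0,-0.06,0,0,0,0.25,0,0,-0.10,0,0,0,0.25,0,0,-0.15,0,0,0,0.25,0,0,-0.20,0,0,0,0.25,0.03,0,-0.25,0,0,0,0.25,0.07,0,-0.29,0,0,0]'; python3 -m pendant '[0.25,0.04,0,0,0,0,0,0.25,0.08,0,0,0,0,0,0.25,0.12,0,0,0,0,0,0.25,0.16,0,0,0,0,0,0.25,0.20,0,0,0,0,0,0.25,0.24,0,0,0,0,0,0.25,0.24,0,0,0,0,0,0.25,0.24,0,0,0,0,0]';python3 - <<'E'
from h import *
st()
for n in ("top","side"):
    s=env.snapshot(n); cv2.imwrite(f"pics/{n}3.png",s["img"]); np.savez(f"/tmp/{n}3.npz",**s)
E
```

```text
time: 34.15
position: [0.3762, -0.2523, 0.2938]
ee_rot: [0.001, 0.721, 0.693, 0.0]
contact_force: [1.7, 0.2, -0.7]
gripper_width: 0.0534
finger_force: 0.0
time: 34.95
position: [0.3848, -0.0116, 0.2908]
ee_rot: [0.0, 0.719, 0.695, 0.0]
contact_force: [-0.6, 0.2, -0.3]
gripper_width: 0.0533
finger_force: 0.0
35.0 [ 0.3848 -0.0116  0.2908] [0.    0.719 0.695 0.   ] F [-0.6  0.2 -0.3] w 0.0533 g 0.0 j [-0.17 -0.54  2.11 -0.    1.57 -0.14]
```

View pics/top3.png

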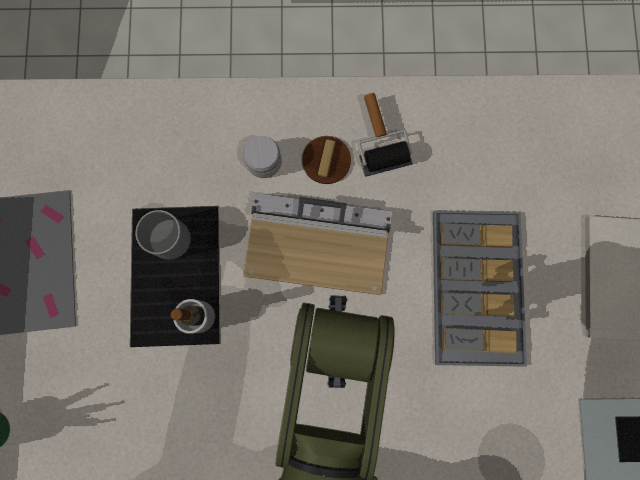

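View pics/side3.png

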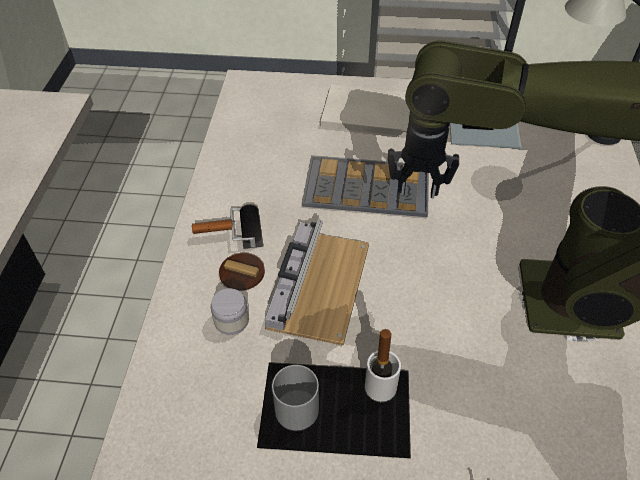

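```bash
cat > m4.py <<'E'
from h import *
s={k:v for k,v in np.load("/tmp/top3.npz").items()}
P=cloud(s);Z=P[...,2]; hsv=cv2.cvtColor(s["img"],cv2.COLOR_BGR2HSV)
def box(x0,y0,x1,y1):
    m=np.zeros((480,640),bool); m[y0:y1,x0:x1]=1; return m
for n,b,lo,hi in (("pot",(125,205,190,265),.09,.12),("jar",(155,285,222,345),.085,.107)):
    q=P[box(*b)&(Z>lo)&(Z<hi)]; (c,r)=cv2.minEnclosingCircle(q[:,:2].astype(np.float32)); print(n,len(q),(q.min(0)+q.max(0))/2,"circ",c,r,"top",np.percentile(q[:,2],90))
for lo,hi in ((.11,.14),(.14,.17),(.17,.195),(.195,.22)):
    q=P[box(150,285,222,345)&(Z>lo)&(Z<hi)]
    if len(q)>5: print("brush",lo,len(q),(q.min(0)+q.max(0))/2,q.min(0),q.max(0))
E
python3 m4.py; sed -i 's/top3.npz/side3.npz/; s/125,205,190,265/260,355,330,435/; s/155,285,222,345/350,320,415,410/; s/150,285,222,345/360,320,410,375/' m4.py; python3 m4.py
```

```text
pot 420 [0.60030825 0.34114657 0.10231459] circ (0.5998961925506592, 0.34077200293540955) 0.04556238651275635 top 0.11081714116396542
jar 458 [0.43190859 0.27202157 0.09530383] circ (0.43212512135505676, 0.27308204770088196) 0.034330934286117554 top 0.10000450767493244
brush 0.11 39 [0.43325013 0.26905068 0.12792829] [0.42252569 0.26382303 0.11604322] [0.44397457 0.27427833 0.13981335]
brush 0.14 37 [0.43267882 0.26880977 0.15531132] [0.4223024  0.26415537 0.14096664] [0.44305524 0.27346416 0.169656  ]
brush 0.17 31 [0.43308466 0.26722679 0.18229253] [0.42373425 0.26378842 0.17013239] [0.44243507 0.27066516 0.19445267]
brush 0.195 128 [0.43339653 0.27466748 0.20487728] [0.42346859 0.26446158 0.19603251] [0.44332448 0.28487338 0.21372206]
pot 548 [0.59748023 0.34207872 0.10167351] circ (0.5983418226242065, 0.34127277135849) 0.04713450372219086 top 0.10805710976843294
jar 541 [0.42923695 0.27508869 0.09375472] circ (0.4292879104614258, 0.2737305164337158) 0.035306528210639954 top 0.0979167125898659
brush 0.11 85 [0.43289974 0.27753863 0.12513183] [0.4218935  0.26856512 0.11040769] [0.44390598 0.28651215 0.13985597]
brush 0.14 98 [0.43323223 0.27964872 0.15502711] [0.4226421  0.27321456 0.14005427] [0.44382235 0.28608287 0.16999994]
brush 0.17 81 [0.43412382 0.2804957  0.18245896] [0.42354913 0.27522898 0.17009131] [0.4446985  0.28576242 0.19482661]
brush 0.195 127 [0.43383696 0.27405535 0.20402183] [0.42364039 0.26227929 0.19583407] [0.44403353 0.28583141 0.21220958]
```

```bash
python3 - <<'E'
from h import *
go([.4335,.2745,.174],-.035)
E
python3 -m pendant '[0.25,0.045,0,0,0,0,0,0.25,0.09,0.01,0,0,0,0,0.25,0.135,0.02,0,0,0,0,0.25,0.18,0.03,0,0,0,0,0.25,0.22,0.04,0,0,0,0,0.25,0.26,0.05,0,0,0,0,0.25,0.283,0.055,0,0,0,0,0.25,0.283,0.055,0,0,0,0,0.25,0.283,0.055,0,0,0,0,0.25,0.283,0.055,0,0,0,0]' 40
python3 - <<'E'
from h import *
st();go([.4335,.2745,.174],-.035)
E
```

```text
shift [0.289  0.0381 0.1354] turn [-0.    -0.    -0.002]
time: 36.05
position: [0.4504, 0.267, 0.2908]
ee_rot: [-0.0, 0.721, 0.693, -0.0]
contact_force: [0.2, 0.2, -0.5]
gripper_width: 0.0535
finger_force: 0.0
36.0 [0.4504 0.267  0.2908] [-0.     0.721  0.693 -0.   ] F [ 0.2  0.2 -0.5] w 0.0535 g 0.0 j [ 0.43 -0.19  1.86  0.    1.47  0.47]
shift [ 0.0068 -0.0171  0.1355] turn [-0.     0.    -0.003]
```

```bash
python3 -m pendant '[0.25,0.007,-0.017,0,0,0,0,0.25,0.007,-0.017,0,0,0,0,0.25,0.007,-0.017,0.04,0,0,0,0.25,0.007,-0.017,0.08,0,0,0,0.25,0.007,-0.017,0.115,0,0,0,0.25,0.007,-0.017,0.1355,0,0,0,0.25,0.007,-0.017,0.1355,0,0,0,0.25,0.007,-0.017,0.1355,0,0,0]' 40
python3 - <<'E'
from h import *
st();go([.4335,.2745,.174],-.035)
E
python3 -m pendant '[-1,0,0,0,0,0,0,-1,0,0,0,0,0,0,-1,0,0,0,0,0,0,-1,0,0,0,0,0,0,-1,0,0,0,0,0,0,-1,0,0,0,0,0,0,-1,0,0,0,0,0,0]' 40
```

```text
time: 36.85
position: [0.4333, 0.2762, 0.1561]
ee_rot: [-0.0, 0.72, 0.694, 0.0]
contact_force: [-0.9, 0.0, 0.3]
gripper_width: 0.0535
finger_force: 0.0
36.9 [0.4333 0.2762 0.1561] [-0.     0.72   0.694  0.   ] F [-0.9  0.   0.3] w 0.0535 g 0.0 j [ 0.46 -0.12  2.03  0.    1.24  0.5 ]
shift [-0.0017  0.0002  0.0008] turn [ 0.001 -0.001 -0.001]
time: 37.55
position: [0.4339, 0.2769, 0.1575]
ee_rot: [-0.0, 0.72, 0.694, 0.001]
contact_force: [-2.4, -0.3, 6.7]
gripper_width: 0.0208
finger_force: 39.5
```

```bash
python3 -m pendant '[-1,0,0,-0.01,0,0,0,-1,0,0,-0.03,0,0,0,-1,0,0,-0.06,0,0,0,-1,0,0,-0.09,0,0,0,-1,0,0,-0.12,0,0,0,-1,0,0,-0.14,0,0,0,-1,0,0,-0.14,0,0,0,-1,0,0,-0.14,0,0,0]' 50
python3 - <<'E'
from h import *
st();go([.599,.341,.29+env.pinch_z],-.035)
for n in ("top","side"):
    s=env.snapshot(n); np.savez(f"/tmp/{n}4.npz",**s)
s=env.snapshot("side");cv2.imwrite("pics/s4.png",s["img"][230:450,240:460].repeat(2,0).repeat(2,1))
P=cloud(s);Z=P[...,2];m=np.zeros((480,640),bool);m[355:435,260:330]=1
q=P[m&(Z>.09)&(Z<.12)];print("pot",(q.min(0)+q.max(0))/2)
E
```

```text
time: 38.35
position: [0.4332, 0.2762, 0.2952]
ee_rot: [-0.0, 0.72, 0.694, 0.0]
contact_force: [-0.1, 0.3, -1.7]
gripper_width: 0.0206
finger_force: 48.9
38.4 [0.4332 0.2762 0.2952] [-0.     0.72   0.694  0.   ] F [-0.1  0.3 -1.7] w 0.0206 g 48.870726227760315 j [ 0.46 -0.21  1.87  0.    1.48  0.5 ]
shift [0.0708 0.1633 0.0053] turn [ 0.    -0.    -0.001]
pot [0.59754091 0.34206366 0.10104828]
```

View pics/s4.png

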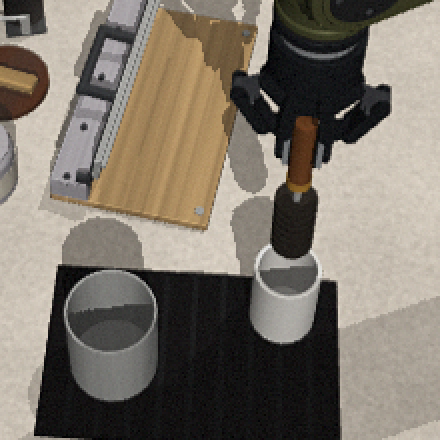

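```bash
python3 -m pendant '[-1,0.02,0.04,0,0,0,0,-1,0.035,0.08,0,0,0,0,-1,0.05,0.12,0,0,0,0,-1,0.065,0.15,0,0,0,0,-1,0.071,0.163,0,0,0,0,-1,0.071,0.163,0,0,0,0,-1,0.071,0.163,0,0,0,0,-1,0.071,0.163,0,0,0,0]' 50
python3 - <<'E'
from h import *
st();go([.599,.341,.1565+env.pinch_z],-.035)
E
```

```text
time: 39.3
position: [0.5978, 0.341, 0.2948]
ee_rot: [-0.0, 0.72, 0.694, -0.0]
contact_force: [-0.1, -0.5, 0.4]
gripper_width: 0.0205
finger_force: 49.1
39.3 [0.5978 0.341  0.2948] [-0.     0.72   0.694 -0.   ] F [-0.1 -0.5  0.4] w 0.0205 g 49.075661301612854 j [0.44 0.18 1.49 0.   1.48 0.48]
shift [0.     0.0014 0.1383] turn [-0.001  0.    -0.001]
```

Down to the bottom first.

```bash
python3 -m pendant '[-1,0,0,0.03,0,0,0,-1,0,0,0.06,0,0,0,-1,0,0,0.09,0,0,0,-1,0,0,0.115,0,0,0,-1,0,0,0.13,0,0,0,-1,0,0,0.136,0,0,0,-1,0,0,0.138,0,0,0,-1,0,0,0.139,0,0,0,-1,0,0,0.139,0,0,0,-1,0,0,0.139,0,0,0]' 50
python3 - <<'E'
from h import *
st()
E
```

```text
time: 40.3
position: [0.5993, 0.3417, 0.1579]
ee_rot: [0.0, 0.72, 0.694, 0.001]
contact_force: [-0.4, 0.5, -0.3]
gripper_width: 0.0208
finger_force: 49.2
40.3 [0.5993 0.3417 0.1579] [0.    0.72  0.694 0.001] F [-0.4  0.5 -0.3] w 0.0208 g 49.202168583869934 j [0.44 0.26 1.62 0.   1.26 0.48]
```

```bash
python3 -m pendant '[-1,0,0,0.001,0,0,0,-1,0,0,0.002,0,0,0,-1,0,0,0.0025,0,0,0,-1,0,0,0.0025,0,0,0,-1,0,0,0.0025,0,0,0]'
```

```text
time: 40.8
position: [0.5994, 0.3419, 0.1566]
ee_rot: [0.0, 0.72, 0.694, 0.001]
contact_force: [-1.5, -0.5, 5.7]
gripper_width: 0.0209
finger_force: 50.1
```

```bash
U='[-1,0,0,-0.03,0,0,0,-1,0,0,-0.06,0,0,0,-1,0,0,-0.08,0,0,0,-1,0,0,-0.088,0,0,0,-1,0,0,-0.088,0,0,0,-1,0,0,-0.088,0,0,0,-1,0,0,-0.088,0,0,0]'
python3 -m pendant '[-1,0,0,-0.03,0,0,0,-1,0,0,-0.06,0,0,0,-1,0,0,-0.08,0,0,0,-1,0,0,-0.088,0,0,0,-1,0,0,-0.088,0,0,0,-1,0,0,-0.088,0,0,0,-1,0,0,-0.088,0,0,0]'
python3 -m pendant '[-1,0,0,0.03,0,0,0,-1,0,0,0.06,0,0,0,-1,0,0,0.08,0,0,0,-1,0,0,0.086,0,0,0,-1,0,0,0.088,0,0,0,-1,0,0,0.088,0,0,0,-1,0,0,0.088,0,0,0,-1,0,0,0.088,0,0,0]'
```

```text
time: 41.5
position: [0.5979, 0.3409, 0.2395]
ee_rot: [-0.001, 0.72, 0.694, -0.001]
contact_force: [0.3, 0.5, -1.8]
gripper_width: 0.0205
finger_force: 49.2
time: 42.3
position: [0.5977, 0.3416, 0.1551]
ee_rot: [-0.001, 0.72, 0.694, -0.001]
contact_force: [-4.5, -0.9, 9.6]
gripper_width: 0.0206
finger_force: 51.0
```

```bash
python3 -m pendant '[-1,0,0,-0.03,0,0,0,-1,0,0,-0.06,0,0,0,-1,0,0,-0.085,0,0,0,-1,0,0,-0.094,0,0,0,-1,0,0,-0.094,0,0,0,-1,0,0,-0.094,0,0,0,-1,0,0,-0.094,0,0,0]'
python3 -m pendant '[-1,0,0,0.03,0,0,0,-1,0,0,0.06,0,0,0,-1,0,0,0.085,0,0,0,-1,0,0,0.091,0,0,0,-1,0,0,0.093,0,0,0,-1,0,0,0.093,0,0,0,-1,0,0,0.093,0,0,0,-1,0,0,0.093,0,0,0]'
python3 -m pendant '[-1,0,0,-0.03,0,0,0,-1,0,0,-0.06,0,0,0,-1,0,0,-0.085,0,0,0,-1,0,0,-0.094,0,0,0,-1,0,0,-0.094,0,0,0,-1,0,0,-0.094,0,0,0,-1,0,0,-0.094,0,0,0]'
python3 -m pendant '[-1,0,0,0.03,0,0,0,-1,0,0,0.06,0,0,0,-1,0,0,0.085,0,0,0,-1,0,0,0.092,0,0,0,-1,0,0,0.094,0,0,0,-1,0,0,0.094,0,0,0,-1,0,0,0.094,0,0,0,-1,0,0,0.094,0,0,0]'
```

```text
time: 43.0
position: [0.5977, 0.3409, 0.2449]
ee_rot: [-0.001, 0.72, 0.694, -0.002]
contact_force: [0.7, 0.0, -1.6]
gripper_width: 0.021
finger_force: 49.7
time: 43.8
position: [0.5985, 0.3412, 0.1541]
ee_rot: [-0.0, 0.72, 0.694, -0.0]
contact_force: [-0.8, -1.0, -1.5]
gripper_width: 0.0204
finger_force: 49.6
time: 44.5
position: [0.5978, 0.3409, 0.2461]
ee_rot: [-0.001, 0.72, 0.694, -0.002]
contact_force: [-1.1, -0.4, -1.0]
gripper_width: 0.0206
finger_force: 49.7
time: 45.3
position: [0.5988, 0.3414, 0.1551]
ee_rot: [-0.0, 0.72, 0.694, 0.0]
contact_force: [-0.2, -0.0, -1.0]
gripper_width: 0.0207
finger_force: 49.6
```

```bash
python3 -m pendant '[-1,0,0,0.001,0,0,0,-1,0,0,0.0015,0,0,0,-1,0,0,0.0015,0,0,0]'; python3 -m pendant '[-1,0,0,-0.03,0,0,0,-1,0,0,-0.06,0,0,0,-1,0,0,-0.085,0,0,0,-1,0,0,-0.094,0,0,0,-1,0,0,-0.095,0,0,0,-1,0,0,-0.095,0,0,0,-1,0,0,-0.12,0,0,0,-1,0,0,-0.14,0,0,0,-1,0,0,-0.14,0,0,0,-1,0,0,-0.14,0,0,0]';python3 - <<'E'
from h import *
st();go([.4305,.2735,.30+env.pinch_z],-.035)
s=env.snapshot("top");P=cloud(s);Z=P[...,2];m=np.zeros((480,640),bool);m[285:345,145:222]=1
q=P[m&(Z>.085)&(Z<.107)];print("jar",(q.min(0)+q.max(0))/2,cv2.minEnclosingCircle(q[:,:2].astype(np.float32)))
s=env.snapshot("side");P=cloud(s);Z=P[...,2]
m=np.zeros((480,640),bool);m[320:410,350:415]=1
q=P[m&(Z>.085)&(Z<.107)];print("jar",(q.min(0)+q.max(0))/2)
cv2.imwrite("pics/s5.png",s["img"][180:440,200:460].repeat(2,0).repeat(2,1))
E
```

```text
time: 45.6
position: [0.5987, 0.3414, 0.1535]
ee_rot: [-0.0, 0.72, 0.694, 0.0]
contact_force: [0.4, -0.4, -1.7]
gripper_width: 0.0212
finger_force: 49.7
time: 46.6
position: [0.5983, 0.3411, 0.2915]
ee_rot: [-0.0, 0.72, 0.694, -0.001]
contact_force: [-0.6, 0.1, -1.3]
gripper_width: 0.0213
finger_force: 49.7
46.6 [0.5983 0.3411 0.2915] [-0.     0.72   0.694 -0.001] F [-0.6  0.1 -1.3] w 0.0213 g 49.741371273994446 j [0.44 0.18 1.49 0.   1.48 0.48]
shift [-0.0736 -0.1652 -0.0081] turn [-0.002  0.001 -0.001]
jar [0.43193276 0.27352702 0.09535679] ((0.43172380328178406, 0.27364033460617065), 0.034393683075904846)
jar [0.42881494 0.27389237 0.09316057]
```

View pics/s5.png

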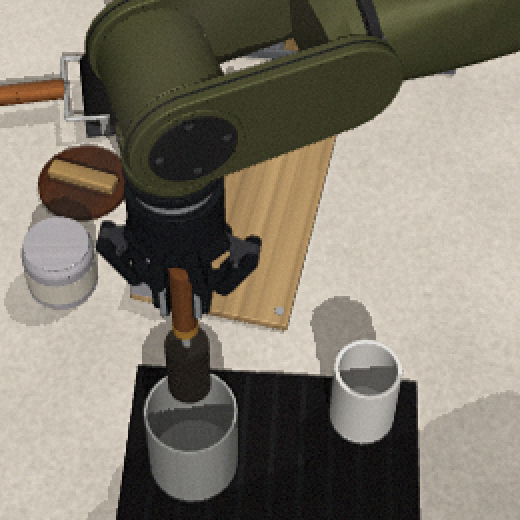

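```bash
python3 -m pendant '[-1,-0.015,-0.04,0,0,0,0,-1,-0.035,-0.08,0,0,0,0,-1,-0.05,-0.12,0,0,0,0,-1,-0.065,-0.15,0,0,0,0,-1,-0.073,-0.165,0,0,0,0,-1,-0.073,-0.165,0,0,0,0,-1,-0.073,-0.165,0,0,0,0,-1,-0.073,-0.165,0,0,0,0]'
python3 - <<'E'
from h import *
st();go([.4305,.2737,.1585+env.pinch_z],-.035)
E
```

```text
time: 47.5
position: [0.4317, 0.2745, 0.2926]
ee_rot: [-0.0, 0.72, 0.694, -0.0]
contact_force: [0.5, -0.1, -0.2]
gripper_width: 0.0211
finger_force: 49.7
47.5 [0.4317 0.2745 0.2926] [-0.     0.72   0.694 -0.   ] F [ 0.5 -0.1 -0.2] w 0.0211 g 49.670716524124146 j [ 0.46 -0.22  1.88  0.    1.48  0.5 ]
shift [-0.0008 -0.001   0.1341] turn [-0.001  0.    -0.001]
```

```bash
python3 -m pendant '[-1,-0.001,-0.001,0.03,0,0,0,-1,-0.001,-0.001,0.06,0,0,0,-1,-0.001,-0.001,0.09,0,0,0,-1,-0.001,-0.001,0.115,0,0,0,-1,-0.001,-0.001,0.128,0,0,0,-1,-0.001,-0.001,0.134,0,0,0,-1,-0.001,-0.001,0.134,0,0,0,-1,-0.001,-0.001,0.134,0,0,0]';python3 -m pendant '[-1,0,0,0.001,0,0,0,-1,0,0,0.002,0,0,0,-1,0,0,0.002,0,0,0]'; python3 -m pendant '[-1,0,0,0.001,0,0,0,-1,0,0,0.002,0,0,0,-1,0,0,0.002,0,0,0]'
```

```text
time: 48.3
position: [0.4311, 0.2739, 0.1608]
ee_rot: [0.0, 0.72, 0.694, 0.001]
contact_force: [-0.3, -0.3, -1.6]
gripper_width: 0.0212
finger_force: 49.7
time: 48.6
position: [0.4303, 0.2735, 0.1579]
ee_rot: [-0.0, 0.72, 0.694, 0.001]
contact_force: [0.2, 0.2, -0.6]
gripper_width: 0.0205
finger_force: 49.7
time: 48.9
position: [0.43, 0.2733, 0.1552]
ee_rot: [-0.0, 0.72, 0.694, -0.0]
contact_force: [-0.2, 0.4, -0.8]
gripper_width: 0.0208
finger_force: 49.7
```

```bash
python3 -m pendant '[-1,0,0,0.001,0,0,0,-1,0,0,0.001,0,0,0,-1,0,0,0.001,0,0,0]';python3 -m pendant '[-1,0,0,0.001,0,0,0,-1,0,0,0.001,0,0,0]';python3 -m pendant '[-1,0,0,0.001,0,0,0,-1,0,0,0.001,0,0,0]';python3 -m pendant '[-1,0,0,0.001,0,0,0,-1,0,0,0.001,0,0,0]'
```

```text
time: 49.2
position: [0.4302, 0.2734, 0.1544]
ee_rot: [-0.0, 0.72, 0.694, 0.0]
contact_force: [-0.2, -0.0, 0.1]
gripper_width: 0.021
finger_force: 50.0
time: 49.4
position: [0.4304, 0.2736, 0.1543]
ee_rot: [-0.0, 0.72, 0.694, 0.001]
contact_force: [-2.2, 0.4, 3.8]
gripper_width: 0.0209
finger_force: 50.3
time: 49.6
position: [0.4307, 0.2737, 0.1543]
ee_rot: [0.0, 0.72, 0.694, 0.001]
contact_force: [-1.5, -1.2, 8.8]
gripper_width: 0.0209
finger_force: 50.7
time: 49.8
position: [0.431, 0.2739, 0.1543]
ee_rot: [0.0, 0.72, 0.694, 0.001]
contact_force: [-2.8, -2.8, 13.4]
gripper_width: 0.0206
finger_force: 51.1
```

```bash
python3 -m pendant '[-1,0,0,-0.003,0,0,0,-1,0,0,-0.003,0,0,0,0.1,0,0,-0.003,0,0,0,0.1,0,0,-0.003,0,0,0,0.1,0,0,-0.003,0,0,0,0.1,0,0,-0.003,0,0,0,0.1,0,0,-0.04,0,0,0,0.1,0,0,-0.08,0,0,0,0.1,0,0,-0.12,0,0,0,0.1,0,0,-0.12,0,0,0]'
python3 - <<'E'
from h import *
st();go(J(.080,0,.20),-.141)
s=env.snapshot("top");P=cloud(s);Z=P[...,2]
s=env.snapshot("side");cv2.imwrite("pics/s6.png",s["img"][180:440,220:460].repeat(2,0).repeat(2,1))
E
```

```text
time: 50.8
position: [0.4329, 0.2748, 0.279]
ee_rot: [0.002, 0.72, 0.694, 0.006]
contact_force: [0.8, 0.9, 0.1]
gripper_width: 0.0467
finger_force: 0.0
50.8 [0.4329 0.2748 0.279 ] [0.002 0.72  0.694 0.006] F [0.8 0.9 0.1] w 0.0467 g 0.0 j [ 0.46 -0.22  1.9   0.    1.45  0.5 ]
shift [-0.2592  0.2383  0.0986] turn [ 0.011 -0.007  0.105]
```

View pics/s6.png

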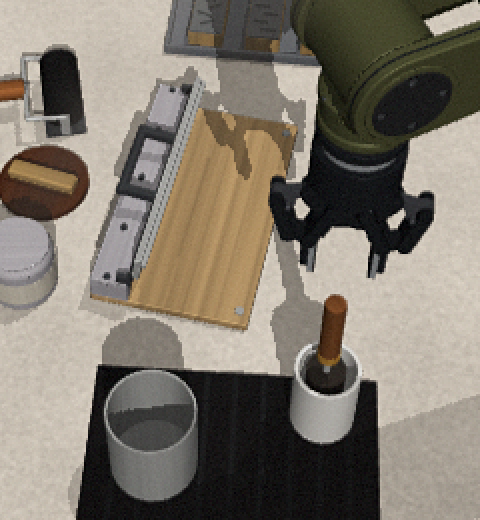

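```bash
python3 -m pendant '[-0.4,-0.03,0.03,0,0,0,0,-0.4,-0.065,0.06,0,0,0,0,-0.4,-0.10,0.09,0,0,0,0.05,-0.4,-0.135,0.12,0,0,0,0.1,-0.4,-0.17,0.15,0,0,0,0.1,-0.4,-0.20,0.18,0.02,0,0,0.1,-0.4,-0.23,0.21,0.04,0,0,0.1,-0.4,-0.258,0.237,0.07,0,0,0.1,-0.4,-0.258,0.237,0.09,0,0,0.1,-0.4,-0.258,0.237,0.09,0,0,0.1]'; python3 -m pendant '[-0.4,0,0,0,0,0,0,-0.4,0,0,0,0,0,0]' 30
python3 - <<'E'
from h import *
st();go(J(.080,0,.0787),-.141)
E
```

```text
time: 51.9
position: [0.6544, 0.0062, 0.1737]
ee_rot: [-0.005, 0.754, 0.657, -0.004]
contact_force: [-1.3, 0.8, -1.1]
gripper_width: 0.0253
finger_force: 0.0
time: 52.1
position: [0.6579, 0.0077, 0.1825]
ee_rot: [0.0, 0.753, 0.658, 0.001]
contact_force: [0.5, -0.1, 0.7]
gripper_width: 0.0254
finger_force: 0.0
52.1 [0.6579 0.0077 0.1825] [0.    0.753 0.658 0.001] F [ 0.5 -0.1  0.7] w 0.0254 g 0.0 j [-0.07  0.17  1.68  0.    1.29  0.06]
shift [0.0006 0.0047 0.1225] turn [ 0.002 -0.001  0.006]
```

```bash
python3 -m pendant '[-0.4,0,0.0045,0,0,0,0.006,-0.4,0,0.0045,0.04,0,0,0.006,-0.4,0,0.0045,0.065,0,0,0.006,-0.4,0,0.0045,0.08,0,0,0.006,-0.4,0,0.0045,0.08,0,0,0.006,-0.4,0,0.0045,0.08,0,0,0.006]' 30
python3 - <<'E'
from h import *
st();go(J(.080,0,.0787),-.141)
E
```

```text
time: 52.7
position: [0.663, 0.0066, 0.1027]
ee_rot: [0.001, 0.755, 0.655, 0.001]
contact_force: [1.0, 0.5, 0.5]
gripper_width: 0.0257
finger_force: 0.0
52.7 [0.663  0.0066 0.1027] [0.001 0.755 0.655 0.001] F [1.  0.5 0.5] w 0.0257 g 0.0 j [-0.07  0.26  1.72  0.    1.16  0.07]
shift [ 0.0011 -0.0004  0.0427] turn [ 0.002 -0.001 -0.001]
```

```bash
python3 -m pendant '[-0.4,0,0,0.01,0,0,0,-0.4,0,0,0.02,0,0,0,-0.4,0,0,0.03,0,0,0,-0.4,0,0,0.042,0,0,0,-0.4,0,0,0.042,0,0,0,-0.4,0,0,0.042,0,0,0]' 30; python3 -m pendant '[-1,0,0,0,0,0,0,-1,0,0,0,0,0,0,-1,0,0,0,0,0,0,-1,0,0,0,0,0,0]' 30
python3 - <<'E'
from h import *
st();go(J(.018,0,.083),-.141)
for a in np.radians([83.1,75,68,60,52.5,45,37.5,30,22.5,15,7.5,0]):
    t=np.radians(123.7)-a; x=.044+.0469*np.cos(t);z=.044+.0469*np.sin(t); print(round(x-.0796,4),round(z-.0747,4))
E
```

```text
time: 53.3
position: [0.6616, 0.0065, 0.0583]
ee_rot: [-0.001, 0.755, 0.655, -0.0]
contact_force: [0.7, 0.4, 0.0]
gripper_width: 0.0256
finger_force: 0.0
time: 53.7
position: [0.6614, 0.0066, 0.0596]
ee_rot: [-0.001, 0.755, 0.655, -0.0]
contact_force: [-5.6, 1.5, 3.7]
gripper_width: 0.0108
finger_force: 29.7
53.7 [0.6614 0.0066 0.0596] [-0.001  0.755  0.655 -0.   ] F [-5.6  1.5  3.7] w 0.0108 g 29.690373837947845 j [-0.07  0.3   1.75  0.    1.09  0.07]
shift [ 0.0013 -0.0608 -0.0046] turn [-0.002 -0.    -0.001]
0.0 -0.0002
-0.0046 0.0045
-0.0092 0.008
-0.0148 0.0113
-0.0205 0.0137
-0.0264 0.0153
-0.0325 0.0161
-0.0386 0.0161
-0.0447 0.0153
-0.0506 0.0137
-0.0563 0.0114
-0.0616 0.0083
```

```bash
python3 -m pendant '[-1,0,-0.0046,-0.0045,0,0,0,-1,0,-0.0092,-0.008,0,0,0,-1,0,-0.0148,-0.0113,0,0,0,-1,0,-0.0205,-0.0137,0,0,0,-1,0,-0.0264,-0.0153,0,0,0,-1,0,-0.0325,-0.016,0,0,0,-1,0,-0.0386,-0.016,0,0,0,-1,0,-0.0447,-0.0153,0,0,0,-1,0,-0.0506,-0.0137,0,0,0,-1,0,-0.0563,-0.0114,0,0,0]' 30; python3 -m pendant '[-1,0,-0.003,0.0018,0,0,0,-1,0,-0.005,0.003,0,0,0,-1,0,-0.005,0.003,0,0,0,-1,0,-0.005,0.003,0,0,0]'
python3 - <<'E'
from h import *
st();go(J(.018,0,.083),-.141)
E
```

```text
time: 54.7
position: [0.6088, 0.0143, 0.0747]
ee_rot: [0.002, 0.755, 0.655, 0.003]
contact_force: [2.7, -0.7, 5.6]
gripper_width: 0.0105
finger_force: 32.2
time: 55.1
position: [0.6024, 0.0152, 0.0705]
ee_rot: [0.001, 0.755, 0.655, 0.001]
contact_force: [-0.8, -0.4, 6.3]
gripper_width: 0.0108
finger_force: 32.7
55.1 [0.6024 0.0152 0.0705] [0.001 0.755 0.655 0.001] F [-0.8 -0.4  6.3] w 0.0108 g 32.73381471633911 j [-0.06  0.17  1.89  0.    1.08  0.08]
shift [ 0.0011 -0.0011  0.0062] turn [ 0.003 -0.001 -0.001]
```

```bash
python3 -m pendant '[-1,0,-0.0005,0.0015,0,0,0,-1,0,-0.001,0.003,0,0,0,-1,0,-0.001,0.004,0,0,0,-1,0,-0.001,0.004,0,0,0]'
```

```text
time: 55.5
position: [0.6005, 0.0155, 0.0687]
ee_rot: [-0.0, 0.755, 0.655, -0.0]
contact_force: [-10.0, 0.6, 20.7]
gripper_width: 0.0105
finger_force: 34.4
```

```bash
python3 -m pendant '[-1,0,0.0005,-0.003,0,0,0,-1,0,0.0005,-0.003,0,0,0,0.3,0,0,-0.003,0,0,0,0.3,0,0,-0.003,0,0,0,0.3,0,0,-0.003,0,0,0,0.3,0,0,-0.003,0,0,0,0.3,0,0,-0.04,0,0,0,0.3,0,0,-0.09,0,0,0,0.3,0,0,-0.14,0,0,0,0.3,0,-0.04,-0.18,0,0,0]';python3 -m pendant '[0.3,0,-0.04,-0.02,0,0,0,0.3,0,-0.08,-0.04,0,0,0,0.3,0,-0.12,-0.04,0,0,0,0.3,0,-0.16,-0.04,0,0,0,0.3,0,-0.19,-0.04,0,0,0,0.3,0,-0.19,-0.04,0,0,0,0.3,0,-0.19,-0.04,0,0,0]'
python3 - <<'E'
from h import *
st()
s=env.snapshot("top");cv2.imwrite("pics/t7.png",s["img"]);P=cloud(s);Z=P[...,2]
m=np.zeros((480,640),bool); m[215:248,285:352]=1
h=P[m&(Z>.072)&(Z<.12)];print("handle",len(h),h.mean(0),np.median(h[:,2]))
s=env.snapshot("side");cv2.imwrite("pics/s7.png",s["img"])
E
```

```text
time: 56.5
position: [0.5681, 0.0197, 0.2431]
ee_rot: [0.002, 0.756, 0.655, 0.002]
contact_force: [0.3, 0.5, 0.8]
gripper_width: 0.0554
finger_force: 0.0
time: 57.2
position: [0.3774, 0.0471, 0.2793]
ee_rot: [0.0, 0.755, 0.655, 0.001]
contact_force: [0.1, -0.3, -0.3]
gripper_width: 0.0555
finger_force: 0.0
57.2 [0.3774 0.0471 0.2793] [0.    0.755 0.655 0.001] F [ 0.1 -0.3 -0.3] w 0.0555 g 0.0 j [-0.02 -0.55  2.14  0.    1.55  0.12]
handle 284 [0.60184345 0.01625224 0.08778467] 0.08810283730735502
```

View pics/t7.png

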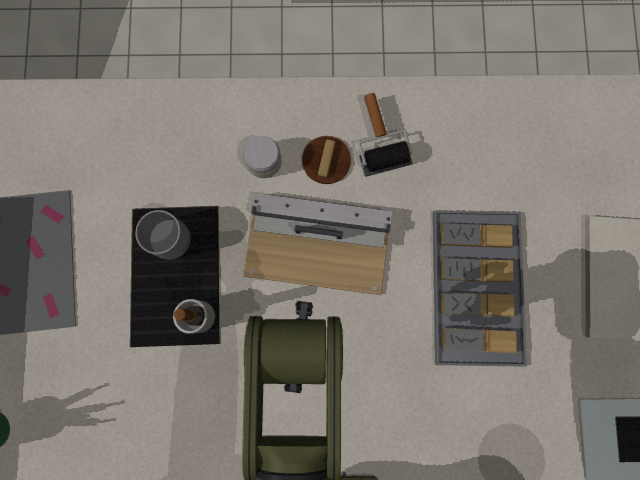

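View pics/s7.png

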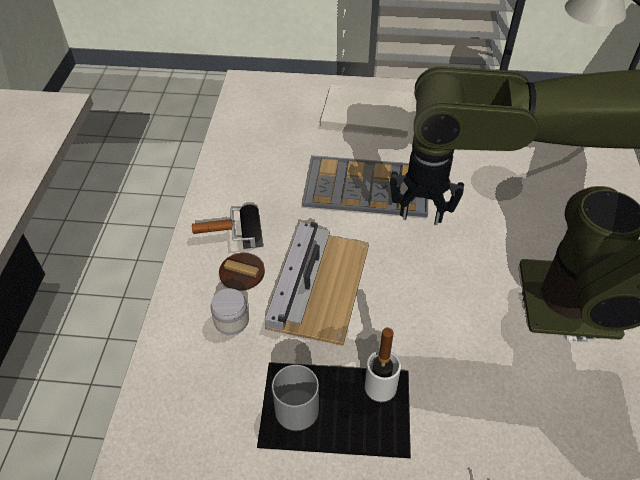

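The bar is shut, with its handle at (0.602, 0.016, 0.088), the same as at the start. All four blocks lie in the tray lino up, the brush is in its jar at (193,316), and the pot and jar are upright.

```bash
python3 -c "
from bench import env
print(env.close_job())"
```

```text
the job is handed in; nothing more can be done
None
```

The station is cleared and the job handed in at about 57 s: all four blocks lie lino up in the tray, the pot got four strokes with the brush (each to within about 2 mm of the floor), the brush is back in its jar, and the bar is shut; the jar was knocked a few centimetres aside mid-run but stayed upright.

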